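# Gauge the cased fossils and stack them for packing

### The job

Take the closed fossil cases one at a time, tallest first: lay the case flat inside the white outline of the height gauge, press the gauge's knob down gently until its foot stops on the lid and hold it there a moment for the reading, then let the foot rise and stack the case on the packing board before you fetch the next. In the end all the cases stand in one square column over the board's outline, tallest at the bottom and flattest on top, lying the same way as the outline; leave the eraser, the loupe and the bare stone tablet alone.

Things in the scene. Friction and masses are not known exactly. Their poses are not given: they have to be found in the camera images.
- case_a: closed rigid specimen case, white tray with a grey-rimmed clear lid under which a pale stone tablet with a brown fossil fish shows; 130 mm long (its x axis) by 62 mm wide (y) by 40 mm high, flat on top; 0.15 to 0.30 kg. Origin: centre of its underside, z up. May be absent (None). The tallest of the four.
- case_b: closed rigid specimen case, white tray with a grey-rimmed clear lid under which a pale stone tablet with a brown fossil fish shows; 130 mm long (its x axis) by 62 mm wide (y) by 34 mm high, flat on top; 0.15 to 0.30 kg. Origin: centre of its underside, z up. May be absent (None). The second tallest of the four.
- case_c: closed rigid specimen case, white tray with a grey-rimmed clear lid under which a pale stone tablet with a brown fossil fish shows; 130 mm long (its x axis) by 62 mm wide (y) by 28 mm high, flat on top; 0.15 to 0.30 kg. Origin: centre of its underside, z up. May be absent (None). The third tallest of the four.
- case_d: closed rigid specimen case, white tray with a grey-rimmed clear lid under which a pale stone tablet with a brown fossil fish shows; 130 mm long (its x axis) by 62 mm wide (y) by 22 mm high, flat on top; 0.15 to 0.30 kg. Origin: centre of its underside, z up. May be absent (None). The flattest of the four.
- gauge: fixed height gauge: dark steel base plate 200 (x) by 130 (y) by 12 mm; a 22 mm steel post 85 mm from its centre along +x carries a dial and a grey head arm 30 mm wide (x 17 to 97, z 125 to 160 mm; post top z 172) that guides the sprung vertical spindle at x = 30 mm. Open on its -x side, towards the robot. Origin: centre of the plate's underside, z up
- gauge_seat (a point): centre of the white outline (134 by 66 mm) on top of the gauge's plate, 20 mm along the gauge's -x: the case's centre goes here, long side along the gauge's x. The foot comes down 50 mm along +x from here, its raised face 83 mm above the plate. A gripper holding the case 35 mm from its middle, at the end away from the post, clears the head arm
- foot (a joint): downward travel of the gauge's sprung foot (22 mm steel disc on a 12 mm spindle, black knob on top), m: 0 = up, where its spring returns it when let go; at most 0.078. Its spring pushes back with 2.5 N at the top, 6.5 N at the bottom; press with about 10 N. On a case of height h on the seat it stops at 0.083 - h: 0.043, 0.049, 0.055, 0.061 for the four cases
- gauge_knob (a point): centre of the top of the black push knob (36 mm wide, 16 mm thick) on the foot's spindle; moves with the foot and, from about 7 N on, gives up to 10 mm more on a cushion spring of 1 N/mm, so it can be pushed 3 to 5 mm past the point where the foot stops on a lid; 250 mm above the table when the foot is up
- foot_face (a point): centre of the foot's flat underside, 22 mm wide; moves with the foot; 95 mm above the table when the foot is up
- board: fixed plywood packing board 190 mm (x) by 120 mm (y), 10 mm thick, with a brown outline 138 by 70 mm of a case; origin: centre of its underside; x along its long side
- board_spot (a point): centre of the outline, on the board's top, over which the column of cases stands
- eraser: blue and pink eraser 56 by 22 by 13 mm, bystander; origin under its centre
- loupe: steel hand loupe, 40 mm wide, 38 mm high, standing, bystander; origin under its centre
- tablet: bare stone tablet 75 by 75 by 14 mm, bystander; origin under its centre
There are look-alikes about, which are no part of the job. Leave any red or yellow look-alike of the case_c alone.

How it is judged:
On the way, in this order (a step that is already met when the one before it is completed fails the run):
1. the tallest of the four cases (40 mm) lies flat on the gauge's seat and the foot is pressed down onto its lid, so that the gauge reads its height (z of foot_face in the frame of case_a between 0.038 and 0.042 m and contact force between case_a and foot above 0.5 N and angle between case_a's own z axis and vertical below 0.06 rad and z of case_a in the frame of gauge_seat below 0.004 m and horizontal distance between case_a and gauge_seat below 0.022 m), for 0.2 s.
2. the tallest of the four cases (40 mm) is set down on the column on the packing board and let go (horizontal distance between case_a and board_spot below 0.015 m and angle between the x axis of case_a and the x axis of board, either way round below 0.14 rad and angle between case_a's own z axis and vertical below 0.06 rad and contact force between case_a and the fingers below 0.2 N and linear speed of case_a below 0.02 m/s and height (world z) of case_a above 0.001 m), for 0.2 s.
3. the second tallest of the four cases (34 mm) lies flat on the gauge's seat and the foot is pressed down onto its lid, so that the gauge reads its height (z of foot_face in the frame of case_b between 0.032 and 0.036 m and contact force between case_b and foot above 0.5 N and angle between case_b's own z axis and vertical below 0.06 rad and z of case_b in the frame of gauge_seat below 0.004 m and horizontal distance between case_b and gauge_seat below 0.022 m), for 0.2 s.
4. the second tallest of the four cases (34 mm) is set down on the column on the packing board and let go (horizontal distance between case_b and board_spot below 0.015 m and angle between the x axis of case_b and the x axis of board, either way round below 0.14 rad and angle between case_b's own z axis and vertical below 0.06 rad and contact force between case_b and the fingers below 0.2 N and linear speed of case_b below 0.02 m/s and height (world z) of case_b above 0.001 m and z of case_b in the frame of case_a above 0.012 m), for 0.2 s.
5. the third tallest of the four cases (28 mm) lies flat on the gauge's seat and the foot is pressed down onto its lid, so that the gauge reads its height (z of foot_face in the frame of case_c between 0.026 and 0.03 m and contact force between case_c and foot above 0.5 N and angle between case_c's own z axis and vertical below 0.06 rad and z of case_c in the frame of gauge_seat below 0.004 m and horizontal distance between case_c and gauge_seat below 0.022 m), for 0.2 s.
6. the third tallest of the four cases (28 mm) is set down on the column on the packing board and let go (horizontal distance between case_c and board_spot below 0.015 m and angle between the x axis of case_c and the x axis of board, either way round below 0.14 rad and angle between case_c's own z axis and vertical below 0.06 rad and contact force between case_c and the fingers below 0.2 N and linear speed of case_c below 0.02 m/s and height (world z) of case_c above 0.001 m and z of case_c in the frame of case_a above 0.012 m and z of case_c in the frame of case_b above 0.012 m), for 0.2 s.
7. the flattest of the four cases (22 mm) lies flat on the gauge's seat and the foot is pressed down onto its lid, so that the gauge reads its height (z of foot_face in the frame of case_d between 0.02 and 0.024 m and contact force between case_d and foot above 0.5 N and angle between case_d's own z axis and vertical below 0.06 rad and z of case_d in the frame of gauge_seat below 0.004 m and horizontal distance between case_d and gauge_seat below 0.022 m), for 0.2 s.
8. the flattest of the four cases (22 mm) is set down on the column on the packing board and let go (horizontal distance between case_d and board_spot below 0.015 m and angle between the x axis of case_d and the x axis of board, either way round below 0.14 rad and angle between case_d's own z axis and vertical below 0.06 rad and contact force between case_d and the fingers below 0.2 N and linear speed of case_d below 0.02 m/s and height (world z) of case_d above 0.001 m and z of case_d in the frame of case_a above 0.012 m and z of case_d in the frame of case_b above 0.012 m and z of case_d in the frame of case_c above 0.012 m), for 0.2 s.
At the end, for the whole second after the job is handed in: Every case present lies flat (within 0.06 rad), at rest and released, in one column: centre within 15 mm of the board's spot and within 12 mm of every other case, long side within 0.14 rad of the board's, every flatter case above every taller one; the gauge's foot is up (within 6 mm) (horizontal distance between each of case_a, case_b, case_c, case_d and board_spot below 0.015 m and angle between the x axis of each of case_a, case_b, case_c, case_d and the x axis of board, either way round below 0.14 rad and angle between each of case_a, case_b, case_c, case_d's own z axis and vertical below 0.06 rad and contact force between each of case_a, case_b, case_c, case_d and the fingers below 0.2 N and linear speed of each of case_a, case_b, case_c, case_d below 0.02 m/s and z of each of case_b, case_c, case_d in the frame of case_a above 0.012 m and horizontal distance between each of case_b, case_c, case_d and case_a below 0.012 m and z of each of case_c, case_d in the frame of case_b above 0.012 m and horizontal distance between each of case_c, case_d and case_b below 0.012 m and z of case_d in the frame of case_c above 0.012 m and horizontal distance between case_d and case_c below 0.012 m and value of joint foot below 0.006 m); the robot touches nothing.
It fails at once if a bystander (eraser, loupe, bare tablet) is moved more than 30 mm (distance of any of eraser, loupe, tablet from where it was at the start of the episode above 0.03 m).
It fails at once if the gauge's foot is rammed onto a case with more than 45 N (contact force between any of case_a, case_b, case_c, case_d and foot above 45 N).
Of case_a, case_b, case_c, case_d only 3 to 4 are there at a start; the rules pass over those that are not, and their reading is None.
At some moment in a run one of case_a, case_b, case_c, case_d may be knocked a few centimetres aside while the robot is not near it.
Once in a run the grip may slacken for a moment while it holds something.
It also fails if it takes over 210 s, if anything falls off the work surface, if the arm or the gripper's body presses on something with over 40 N, if the wrist force passes 120 N, or if a joint passes its speed limit or range.

### The arm

A 6-joint arm with a two-finger parallel gripper is mounted at the origin on the work surface. World frame = base frame: x ahead of the robot, y to its left, z up, the work surface at z = 0. Lengths are in m, angles in rad, forces in N, time in s.
With the tool pointing down it reaches from about 0.275 to 0.825 m from the base axis. Payload 5.2 kg.
Tool frame: the origin (TCP) lies on the centre line of the jaws, within the pads' length; the fingertips stand 22 mm ahead of it and the grasp point (between the pads) lies 3 mm ahead of it; z points along the fingers, y is the line along which they close (so a half turn about z gives the same grasp; the last joint's range is limited). The gripper opens to 93 mm and grips with 3 to 60 N. Pads are 15 mm wide; open, the fingers measure 128 mm over their backs; the gripper's body (75 mm by 188 mm) begins 65 mm behind the grasp point.
Start: joints at [-1.397, 0.259, 1.535, -0, 1.348, -0.203], TCP at [0.202, -0.511, 0.241] pointing down, gripper open.
Joint ranges: [-3.14, 3.14], [-0.91, 2.08], [0.19, 2.58], [-1.22, 4.36], [0.22, 2.71], [-3.12, 3.12]. Speed limits (rad/s): [2.57, 2.57, 3.14, 3.14, 3.14, 3.14].

### API

Orientations are given as a unit quaternion [x, y, z, w].
In Python, from workcell import robot, viewer gives the robot as it stands.
- The arm moves only by the tool play_rows, never from a script. Its argument "increments" is one flat list of numbers, 7 for each row, row after row: the turn, a rotation vector about the tool's x, y, z in rad, then the shift along the tool's x, y, z in m, then the opening, from 0 (shut) to 1 (fully open). A call has 1 to 10 rows; each row is the pose to reach, as a shift and turn from the pose commanded when the call began, along the tool's axes at that moment; what a row does not reach only later rows make up. A row lasts 1/10 s, in which the tool goes at most 50 mm and 8.59 degrees, less where a joint would pass 70% of its speed; a pose out of reach is approached as far as the arm can. A call with a gripper value outside its range is refused whole. The fingers move at their own pace and stop on an object; the grip force is fixed at half the most. Time passes only in rows, so rows that repeat a pose let the fingers close. It gives the time, the measured TCP pose, the force, the opening and the grip force at its end, in the units of the state.
- robot.get_state(): the state, without advancing time (a new reading comes with each control period).
- viewer.get_image(name): name is "scene" or "top" or "wrist"; returns (picture, depth): 480x640x3 uint8, red, green, blue; 480x640 float32, m along the optical axis (not along the pixel's ray), 0 where there is no reading.
- viewer.camera_info(name): a dict with "K" (3x3 intrinsics, pixels), "rvec" (rotation vector, rad) and "tvec" (3), from world to camera coordinates, as OpenCV has them; the wrist camera has in their place "mount" (4x4, takes a point from camera to tool coordinates, whose origin is the TCP and whose axes are the flange's). Camera axes: x right, y down, z forward; pixel columns grow to the right and rows downward; lengths in m; the calibration is good to about 2 mm. A picture is of the moment at which its call begins: read the wrist's pose just before it. camera_info takes no time and is no camera call.
- robot.sign_off(): hands the job in; it is judged then, once.
The state is a dict: "clock": time; "joints": joint angles; "qd": joint speeds; "effort": joint torques, N m; "position": TCP position; "tool_rot": TCP orientation; "contact_force": force on the tool from outside, world axes, zero at the start; "moment": the same for the moment, N m; "opening": opening from 0.0 (shut) to 1.0 (fully open); "grasp_force": force on a finger pad.
Only numpy, scipy, OpenCV 4.12 (cv2) and the standard library are available. Lean on these libraries where they do the work, as an engineer would, in place of code of your own. Each camera call takes 0.05 s, during which the arm holds its last target. There are 200 camera calls.

## Working session

There is one attempt and no reset: what is moved stays moved. The work goes in short steps, Python scripts to look and compute and a tool call to move; the robot and the scene stay as the last step left them, time stands still between calls to the robot, and variables do not carry over. Pictures are saved under pics/ and viewed, at most 14 in all, crops included, and the job is handed in when it is done.

Besides the shell and the picture viewer there is one more tool, called after "Request:" as name(argument=value, ...) on one line, values as JSON. play_rows: Moves the arm, as the interface text tells. Its arguments: {"type":"object","properties":{"increments":{"type":"array","items":{"type":"number"}}},"required":["increments"]}

```bash
ls; mkdir -p pics; cat > h.py <<'E'
import numpy as np, cv2
from workcell import robot, viewer
from scipy.spatial.transform import Rotation as R
def cam(name):
    i=viewer.camera_info(name); K=np.array(i["K"],float)
    if "rvec" in i:
        Rw=cv2.Rodrigues(np.array(i["rvec"],float))[0]; t=np.array(i["tvec"],float).ravel()
        return K,Rw.T,-Rw.T@t           # cam->world rot, centre
    s=robot.get_state(); M=np.array(i["mount"]); T=np.eye(4)
    T[:3,:3]=R.from_quat(s["tool_rot"]).as_matrix(); T[:3,3]=s["position"]
    W=T@M; return K,W[:3,:3],W[:3,3]
def grab(name):
    c=cam(name); im,d=viewer.get_image(name); return im,d,c
def onplane(c,uv,z):
    K,Rc,o=c; uv=np.atleast_2d(np.asarray(uv,float))
    r=np.c_[uv,np.ones(len(uv))]@np.linalg.inv(K).T@Rc.T
    return o+r*((z-o[2])/r[:,2])[:,None]
def cloud(d,c):
    K,Rc,o=c; v,u=np.mgrid[:480,:640]
    p=np.stack([(u-K[0,2])/K[0,0]*d,(v-K[1,2])/K[1,1]*d,d],-1)
    P=p@Rc.T+o; P[d<=0]=np.nan; return P
def save(n,im): cv2.imwrite("pics/"+n,cv2.cvtColor(im,cv2.COLOR_RGB2BGR))
E
python3 - <<'E'
from h import *
s=robot.get_state(); print(s)
for n in("top","scene"):
    im,d,c=grab(n); save(n+"0.png",im); np.savez("pics/%s0.npz"%n,im=im,d=d); print(n,c[2],c[0][0,0])
print(viewer.camera_info("wrist"))
E
```

```text
pics
{'clock': 0.0, 'joints': array([-1.39677434e+00,  2.59342748e-01,  1.53603198e+00, -2.24462327e-05,
        1.34802937e+00, -2.02837053e-01]), 'qd': array([ 5.20778704e-04,  1.24490715e-03, -6.16742622e-05,  8.17416981e-04,
        3.72334320e-04,  4.75504482e-04]), 'effort': array([ 2.36247040e-03, -4.37296021e+01, -2.83999175e+01,  7.23992963e-02,
        4.12318809e-02, -1.12164755e-04]), 'position': array([ 0.20230887, -0.51090606,  0.23983834]), 'tool_rot': array([ 9.82298754e-01,  1.87318813e-01,  2.10630489e-06, -9.05781703e-04]), 'contact_force': array([-0.86802236,  0.20925914,  0.8075804 ]), 'moment': array([-0.02353719,  0.03794653,  0.00150094]), 'grasp_force': 0.0, 'opening': 1.0000743022569685}
top [0.39906218 0.02519702 0.97403786] 477.6942476369062
scene [ 0.95471817 -0.29461154  0.85401913] 454.64230835109163
{'K': array([[428.09848121,   0.        , 321.9851765 ],
       [  0.        , 428.09848121, 241.07282944],
       [  0.        ,   0.        ,   1.        ]]), 'mount': array([[-7.83533534e-04, -9.54213448e-01, -2.99125527e-01,
         8.43770822e-02],
       [ 9.99999122e-01, -4.27961507e-04, -1.25420998e-03,
        -1.99114596e-04],
       [ 1.06876981e-03, -2.99126247e-01,  9.54212946e-01,
        -1.44513609e-01],
       [ 0.00000000e+00,  0.00000000e+00,  0.00000000e+00,
         1.00000000e+00]])}
```

View pics/top0.png

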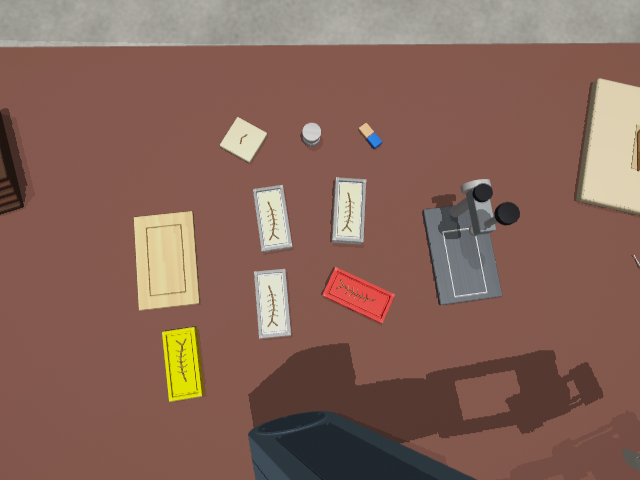

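View pics/scene0.png

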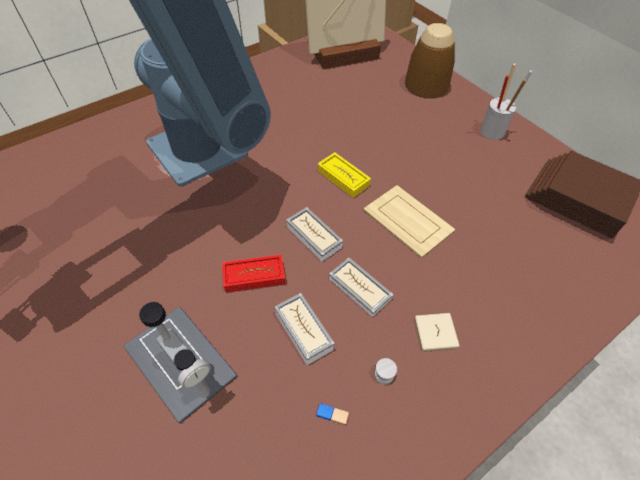

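The top view shows three white cases with fish, at (272,218), (349,210) and (272,303). Red (358,295) and yellow (182,363) are look-alikes to leave alone. The board is at (166,260) and the gauge seat outline at (465,262), with the post towards +x. The bystanders are at (243,139), (312,133) and (371,135). Next I measure the heights.

```bash
cat >> h.py <<'E'
def contours(im,lo,hi,amin,amax):
    m=cv2.inRange(cv2.cvtColor(im,cv2.COLOR_RGB2HSV),lo,hi)
    m=cv2.morphologyEx(m,cv2.MORPH_CLOSE,np.ones((5,5)))
    cs,_=cv2.findContours(m,cv2.RETR_EXTERNAL,cv2.CHAIN_APPROX_NONE)
    return [c for c in cs if amin<cv2.contourArea(c)<amax]
def tri(c1,p1,c2,p2):
    def ray(c,p):
        r=c[1]@np.linalg.inv(c[0])@np.r_[p,1.]; return c[2],r/np.linalg.norm(r)
    o1,r1=ray(c1,p1); o2,r2=ray(c2,p2)
    s=np.linalg.lstsq(np.c_[r1,-r2],o2-o1,rcond=None)[0]
    a,b=o1+s[0]*r1,o2+s[1]*r2; return (a+b)/2,np.linalg.norm(a-b)
def rect(c,cnt,z):
    P=onplane(c,cnt[:,0,:],z)[:,:2].astype(np.float32)*1000
    (cx,cy),(w,h),a=cv2.minAreaRect(P)
    if w<h: w,h,a=h,w,a+90
    a=(a+90)%180-90
    return np.round([cx,cy,w,h,a],1)
E
cat > l.py <<'E'
from h import *
L={}
for n in("top","scene"):
    f=np.load("pics/%s0.npz"%n); c=cam(n); L[n]=(f["im"],f["d"],c); P=cloud(f["d"],c)
    print(n)
    for k,lo,hi in(("cream",(15,15,170),(40,70,255)),("white",(0,0,120),(180,60,255))):
        for q in contours(f["im"],lo,hi,300,9000):
            M=cv2.moments(q); u,v=M["m10"]/M["m00"],M["m01"]/M["m00"]
            m=np.zeros((480,640),np.uint8); cv2.drawContours(m,[q],-1,1,-1)
            p=P[m>0]; z=np.nanpercentile(p[:,2],[5,50,95]) 
            print(k,np.round([u,v]),cv2.contourArea(q),np.round(np.nanmedian(p,0),3),np.round(z,3),rect(c,q,z[2]))
E
python3 l.py
```

```text
top
cream [272. 303.] 1139.5 [0.43  0.085 0.026] [0.023 0.026 0.028] [430.8  84.5 109.4  44.    4.1]
cream [272. 218.] 1068.0 [0.602 0.083 0.02 ] [0.017 0.02  0.022] [603.2  83.1 109.6  44.    7.8]
cream [349. 210.] 1065.5 [ 0.614 -0.073  0.031] [0.029 0.031 0.034] [613.8 -73.  109.9  43.7  -4.8]
cream [243. 139.] 1116.0 [0.775 0.143 0.013] [0.011 0.013 0.016] [774.  142.6  73.7  73.6 -30.6]
cream [613. 147.] 5799.5 [ 0.739 -0.641  0.025] [0.022 0.025 0.027] [ 749.5 -648.8  277.3  122.1  -14. ]
cream [111.  38.] 369.0 [ 1.482  0.718 -0.751] [-0.758 -0.751 -0.744] [1509.8  793.4  320.5  101.8   89.6]
cream [351.  32.] 1532.0 [ 1.499 -0.175 -0.751] [-0.758 -0.751 -0.743] [1540.8 -231.3  506.3  167.3  -89.9]
cream [200.   6.] 313.5 [ 1.63   0.409 -0.751] [-0.759 -0.751 -0.743] [1609.6  403.2  137.4   78.    89.7]
white [272. 303.] 2083.5 [0.43  0.085 0.026] [0.018 0.026 0.029] [430.7  84.4 131.1  63.    4.1]
white [461. 266.] 3577.0 [ 0.492 -0.294  0.012] [0.009 0.012 0.015] [ 526.1 -312.   193.8  141.     6.5]
white [272. 218.] 1884.0 [0.602 0.083 0.02 ] [0.012 0.02  0.023] [602.4  83.
[... 1144 characters left out ...]
 362.] 5707.0 [ 0.554 -0.313  0.011] [0.008 0.011 0.17 ] [ 607.4 -304.8  160.5  105.3    6.6]
white [304. 328.] 2214.5 [ 0.623 -0.078  0.031] [0.005 0.031 0.034] [621.3 -78.4 142.4  69.3  -4.9]
white [361. 286.] 1798.5 [0.609 0.079 0.019] [0.004 0.019 0.022] [607.7  77.3 136.6  72.8   8. ]
white [314. 233.] 1550.5 [0.439 0.079 0.025] [0.002 0.025 0.028] [438.8  77.9 145.5  75.6   3.7]
white [172. 160.] 1030.5 [ 0.025 -0.079  0.01 ] [0.003 0.01  0.013] [ 10.6 -78.5 218.8  81.8   5.6]
white [344.  21.] 3185.5 [-0.127  0.595  0.117] [0.059 0.117 0.174] [-21.4 530.3 280.8 236.  -34.2]
white [248.  18.] 1155.0 [-1.37   0.905 -0.487] [-0.636 -0.487 -0.312] [-1023.8   760.1   448.5   185.7   -18.1]
```

```bash
cat > l2.py <<'E'
from h import *
I={n:np.load("pics/%s0.npz"%n) for n in("top","scene")}; C={n:cam(n) for n in I}
for a,b,k in(((272,303),(314,231),"c?"),((272,218),(361,285),"d?"),((349,210),(304,326),"b?")):
    pts=[]
    for n,q in(("top",a),("scene",b)):
        q0=[x for x in contours(I[n]["im"],(15,15,170),(40,70,255),300,9000) if cv2.pointPolygonTest(x,tuple(map(float,q)),False)>=0][0]
        P=cv2.boxPoints(cv2.minAreaRect(q0)); M=cv2.moments(q0); pts.append((M["m10"]/M["m00"],M["m01"]/M["m00"]))
    p,e=tri(C["top"],pts[0],C["scene"],pts[1]); print(k,"lid tri",p.round(4),"gap",e.round(4))
def outl(n,roi,lo,hi,z):
    im=I[n]["im"]; m=cv2.inRange(cv2.cvtColor(im,cv2.COLOR_RGB2HSV),lo,hi)
    r=np.zeros_like(m); u0,v0,u1,v1=roi; r[v0:v1,u0:u1]=m[v0:v1,u0:u1]
    q=cv2.findNonZero(r); return rect(C[n],q,z),len(q)
print("seat top",outl("top",(435,215,495,305),(0,0,190),(180,50,255),.012))
print("seat scene",outl("scene",(130,310,215,395),(0,0,190),(180,50,255),.012))
P=C["top"]
for n,q,nm in(("top",(166,260),"board"),("scene",(410,220),"board")):
    for lo,hi in(((15,60,150),(30,160,255)),):
        for x in contours(I[n]["im"],lo,hi,1500,20000):
            if cv2.pointPolygonTest(x,q,False)>=0:
                M=cv2.moments(x); print(nm,n,M["m10"]/M["m00"],M["m01"]/M["m00"],rect(C[n],x,.010))
# black discs
for n,roi in(("top",(420,160,530,260)),("scene",(120,280,230,400))):
    for x in contours(I[n]["im"],(0,0,0),(180,255,40),60,3000):
        (u,v),r=cv2.minEnclosingCircle(x)
        if roi[0]<u<roi[2] and roi[1]<v<roi[3]: print("black",n,u,v,r,cloud(I[n]["d"],C[n])[int(v),int(u)].round(3), onplane(C[n],[u,v],.25).round(4))
cr=I["top"]["im"][150:420,120:540]; save("crop1.png",cv2.resize(cr,None,fx=1.9,fy=1.9,interpolation=cv2.INTER_CUBIC))
E
python3 l2.py
```

```text
c? lid tri [0.4301 0.0852 0.0193] gap 0.0007
d? lid tri [0.6039 0.0836 0.014 ] gap 0.0001
b? lid tri [ 0.6158 -0.0738  0.0246] gap 0.0003
seat top (array([ 506.1, -307.4,  134.6,   67.1,    6.6]), 96)
seat scene (array([ 507.2, -308.9,  137.2,   68.8,    6.7]), 319)
board top 165.46358851967443 260.4073802092895 [522.7 298.7 190.2 119.4   5.2]
board scene 409.33202078206176 219.93688815969372 [525.  296.5 192.2 122.8   5.3]
black scene 154.0 316.5 11.715475082397461 [ 0.566 -0.303  0.248] [[ 0.5676 -0.3031  0.25  ]]
```

View pics/crop1.png

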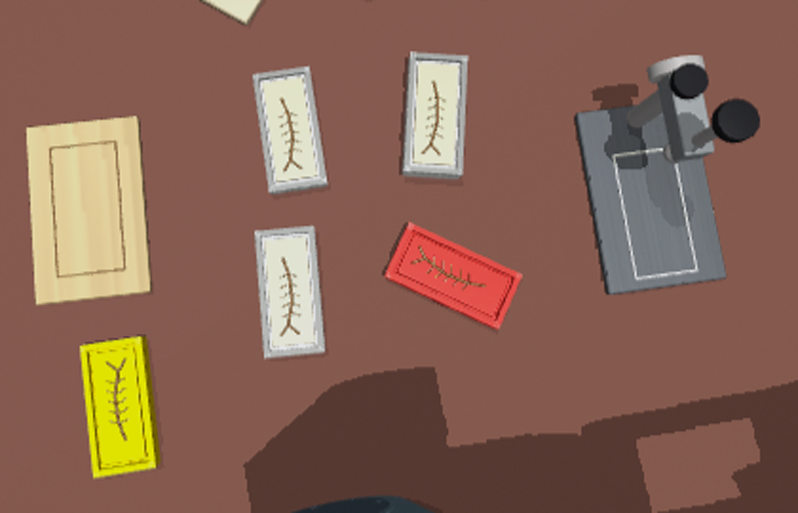

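The crop confirms three white cases with grey rims. From the lid depths, (349,210) is the tallest of them at about 34 mm (b), (272,303) about 28 mm (c) and (272,218) about 22 mm (d). There is no 40 mm case. The red and yellow ones are look-alikes. Next is a wrist view for refinement, turning the tool so the camera faces the robot side.

Request:
play_rows(increments=[0, 0, -0.145, 0, 0, -0.05, 1, 0, 0, -0.29, 0.04, -0.019, -0.075, 1, 0, 0, -0.435, 0.084, -0.04, -0.09, 1, 0, 0, -0.58, 0.128, -0.061, -0.1, 1, 0, 0, -0.725, 0.172, -0.082, -0.11, 1, 0, 0, -0.87, 0.216, -0.103, -0.12, 1, 0, 0, -1.015, 0.26, -0.124, -0.12, 1, 0, 0, -1.16, 0.304, -0.145, -0.12, 1, 0, 0, -1.305, 0.35, -0.167, -0.12, 1, 0, 0, -1.45, 0.395, -0.189, -0.12, 1])

```text
clock: 1.1
position: [0.5003, -0.1893, 0.3604]
tool_rot: [0.609, 0.793, -0.0, -0.0]
contact_force: [0.4, -1.3, 0.2]
opening: 0.999
grasp_force: 0.0
```

Request:
play_rows(increments=[0, 0, -1.412, 0, 0, 0, 1, 0, 0, -1.412, 0, 0, 0, 1, 0, 0, -1.412, 0, 0, 0, 1, 0, 0, -1.412, 0, 0, 0, 1, 0, 0, -1.412, 0, 0, 0, 1, 0, 0, -1.412, 0, 0, 0, 1, 0, 0, -1.412, 0, 0, 0, 1, 0, 0, -1.412, 0, 0, 0, 1, 0, 0, -1.412, 0, 0, 0, 1, 0, 0, -1.412, 0, 0, 0, 1])

```text
clock: 2.1
position: [0.4992, -0.191, 0.3601]
tool_rot: [-0.051, 0.999, 0.0, -0.0]
contact_force: [0.4, -0.9, 0.3]
opening: 1.001
grasp_force: 0.0
```

```bash
python3 - <<'E'
from h import *
s=robot.get_state(); print(s["clock"],s["joints"].round(3),s["position"],R.from_quat(s["tool_rot"]).as_matrix().round(4))
im,d,c=grab("wrist"); save("w1.png",im); np.savez("pics/w1.npz",im=im,d=d,K=c[0],R=c[1],o=c[2]); print(c[2])
E
```

```text
2.1 [-0.574  0.179  1.35   0.     1.613 -2.247] [ 0.49922924 -0.19104394  0.36012236] [[-9.948e-01 -1.020e-01 -9.000e-04]
 [-1.020e-01  9.948e-01  6.000e-04]
 [ 9.000e-04  7.000e-04 -1.000e+00]]
[ 0.41618569 -0.19935226  0.50470891]
```

View pics/w1.png

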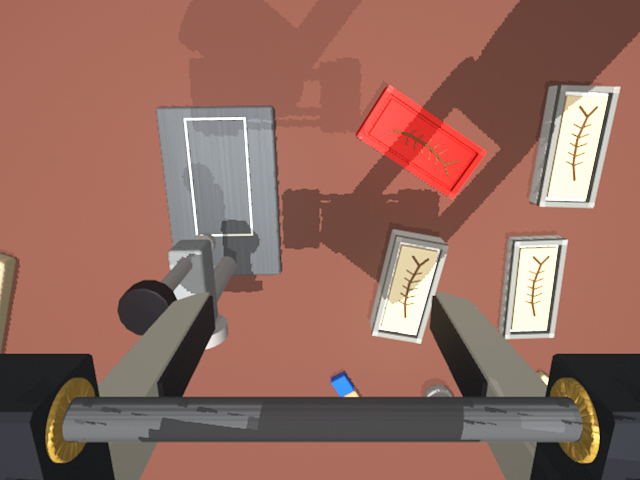

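The wrist view shows the seat outline at (218,176), the knob at (147,307), and cases b (410,287), d (534,288) and c (577,146). Red is at (421,142). I measure these and take a second wrist view over the board side.

```bash
cat > l3.py <<'E'
from h import *
import sys
n=sys.argv[1]
f=np.load("pics/%s.npz"%n); c=(f["K"],f["R"],f["o"]); im=f["im"]; P=cloud(f["d"],c)
for k,lo,hi in(("cream",(10,10,150),(40,90,255)),("bright",(0,0,215),(180,60,255)),("board",(12,60,120),(30,170,255)),("grey",(0,0,110),(180,50,255)),("black",(0,0,0),(180,255,45)),("red",(0,200,120),(6,255,255))):
    for q in contours(im,lo,hi,900,40000):
        u,v=cv2.moments(q)["m10"]/cv2.moments(q)["m00"],cv2.moments(q)["m01"]/cv2.moments(q)["m00"]
        if v>350: continue
        m=np.zeros((480,640),np.uint8); cv2.drawContours(m,[q],-1,1,-1); p=P[m>0]; z=np.nanpercentile(p[:,2],[5,50,95])
        print(k,np.round([u,v]),np.round(np.nanmedian(p,0),4),z.round(4),rect(c,q,z[1]))
E
python3 l3.py w1
```

```text
cream [532. 287.] [0.5991 0.0794 0.0211] [0.0119 0.0211 0.0236] [603.1  78.2 138.7  72.6   7.7]
cream [409. 288.] [ 0.6125 -0.0744  0.0329] [0.0185 0.0329 0.0354] [612.9 -71.8 138.   78.1  -5. ]
cream [576. 150.] [0.4354 0.0838 0.027 ] [0.0196 0.027  0.0296] [431.6  78.9 130.5  74.9   4.2]
bright [409. 310.] [ 0.6432 -0.0662  0.033 ] [0.0271 0.033  0.0355] [619.2 -72.8 124.6  61.6  -5.2]
bright [535. 288.] [0.6001 0.0833 0.0212] [0.0171 0.0212 0.0236] [604.4  83.7 129.7  61.7   7.5]
bright [574. 152.] [0.4354 0.0819 0.027 ] [0.022  0.027  0.0292] [434.2  85.1 123.8  62.    4.6]
board [410. 272.] [ 0.5895 -0.0769  0.0328] [0.0312 0.0328 0.0344] [604.6 -74.   90.4  43.7  -5.4]
grey [475. 304.] [ 0.5791 -0.0682  0.0323] [0.0128 0.0323 0.4003] [644.6   2.3 235.  220.7 -86.4]
grey [205. 220.] [ 0.4967 -0.2913  0.0129] [0.0111 0.0129 0.3978] [ 626.7 -328.1  432.2  183.8  -12.7]
grey [573. 145.] [0.4274 0.0788 0.0269] [0.0095 0.0269 0.0296] [431.7  78.6 130.8  75.6   4.3]
red [433. 150.] [ 0.4502 -0.0729  0.0267] [0.0206 0.0267 0.0289] [445.  -82.4 120.4  61.1  64.5]
```

Request:
play_rows(increments=[0, 0, 0, 0.004, 0.04, 0, 1, 0, 0, 0, 0.008, 0.08, 0, 1, 0, 0, 0, 0.012, 0.12, 0, 1, 0, 0, 0, 0.016, 0.16, 0, 1, 0, 0, 0, 0.02, 0.2, 0, 1, 0, 0, 0, 0.022, 0.24, 0, 1, 0, 0, 0, 0.024, 0.28, 0, 1, 0, 0, 0, 0.026, 0.32, 0, 1, 0, 0, 0, 0.026, 0.32, 0, 1, 0, 0, 0, 0.026, 0.32, 0, 1])

```text
clock: 3.15
position: [0.4421, 0.1254, 0.3605]
tool_rot: [-0.049, 0.999, -0.0, -0.0]
contact_force: [0.9, 0.2, -0.6]
opening: 1.003
grasp_force: 0.0
```

```bash
python3 - <<'E'
from h import *
s=robot.get_state(); print(s["clock"],s["joints"].round(3),s["position"])
im,d,c=grab("wrist"); save("w2.png",im); np.savez("pics/w2.npz",im=im,d=d,K=c[0],R=c[1],o=c[2]); print(c[2])
E
python3 l3.py w2
```

```text
3.15 [ 3.300e-02  3.600e-02  1.512e+00 -1.000e-03  1.594e+00 -1.636e+00] [0.44214182 0.12543992 0.3604792 ]
[0.35898293 0.11757194 0.50502476]
cream [274. 307.] [0.6012 0.082  0.0209] [0.0149 0.0209 0.0234] [602.7  82.1 135.   62.4   7.9]
cream [141. 299.] [ 0.5971 -0.0798  0.0327] [0.0279 0.0327 0.0352] [613.8 -74.8 135.5  61.7  -4.9]
cream [479. 253.] [0.5113 0.3247 0.0109] [0.0095 0.0109 0.0124] [517.1 327.3 178.   57.1   5. ]
cream [284. 165.] [0.4235 0.0816 0.0268] [0.0202 0.0268 0.0292] [431.1  83.8 130.7  62.9   4.1]
bright [143. 301.] [ 0.6019 -0.0768  0.0325] [0.031  0.0325 0.034 ] [612.9 -72.4 112.3  47.3  -4.3]
bright [275. 305.] [0.5993 0.0833 0.0206] [0.0149 0.0206 0.0223] [599.6  83.2 120.2  51.6   5.8]
bright [284. 159.] [0.4168 0.0803 0.0265] [0.0203 0.0265 0.0283] [429.9  84.6 116.1  49.9   4.1]
board [455. 248.] [0.5039 0.2932 0.0108] [0.0092 0.0108 0.0123] [523.  297.7 190.8 120.6   5.2]
board [290. 192.] [0.4598 0.0883 0.0268] [0.0252 0.0268 0.0284] [434.7  89.8  99.3  30.3   5.5]
grey [274. 304.] [0.598  0.0821 0.0208] [0.0136 0.0208 0.0234] [601.4  82.4 137.1  63.3   7.7]
grey [153. 296.] [ 0.5717 -0.0637  0.0331] [0.0131 0.0331 0.3694] [611.5 -53.7 143.3 103.1  -5. ]
grey [285. 168.] [0.4272 0.0837 0.0268] [0.02   0.0268 0.0293] [431.2  84.  130.9  63.3   4.1]
red [130. 165.] [ 0.4421 -0.0881  0.0266] [0.021  0.0266 0.0292] [442.2 -85.9 130.9  65.   63.7]
```

View pics/w2.png

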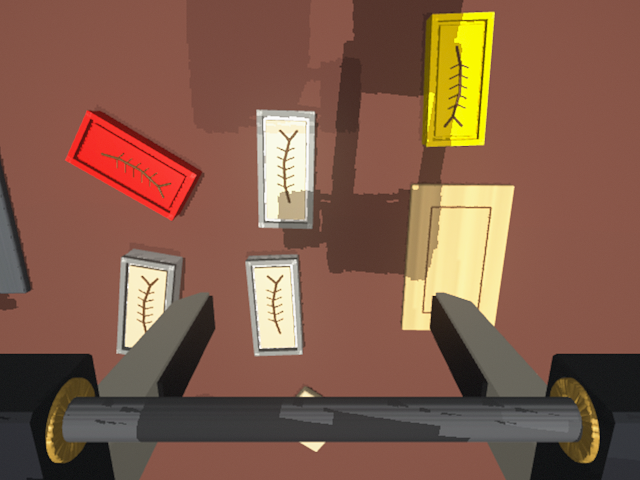

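Depth heights of about 33, 27 and 21 mm fit b, c and d. In this view c is at (285,168), d at (275,305), b at (150,305) and the board outline at (460,260). Now I refine the seat, the outline and the knob.

```bash
python3 - <<'E'
from h import *
def ld(n): f=np.load("pics/%s.npz"%n); return f["im"],f["d"],(f["K"],f["R"],f["o"])
im,d,c=ld("w1"); hsv=cv2.cvtColor(im,cv2.COLOR_RGB2HSV)
m=cv2.inRange(hsv,(0,0,190),(180,60,255)); r=np.zeros_like(m); r[112:241,178:258]=m[112:241,178:258]
# only upper part reliable near the head: print rect
print("seat",rect(c,cv2.findNonZero(r),.012)); ys,xs=np.nonzero(r); print(xs.min(),xs.max(),ys.min(),ys.max())
m=cv2.inRange(hsv,(0,0,0),(180,255,60)); r=np.zeros_like(m); r[270:345,105:172]=m[270:345,105:172]
P=cloud(d,c); q=P[(r>0)]; q=q[(q[:,2]>.245)&(q[:,2]<.258)]; print("knob",np.median(q,0),(q.min(0)+q.max(0))/2,np.ptp(q,axis=0),len(q))
im,d,c=ld("w2"); hsv=cv2.cvtColor(im,cv2.COLOR_RGB2HSV)
g=cv2.cvtColor(im,cv2.COLOR_RGB2GRAY); bh=cv2.morphologyEx(g,cv2.MORPH_BLACKHAT,np.ones((9,9)))
r=np.zeros_like(g); r[198:322,420:500]=(bh[198:322,420:500]>25)*255
print("outline",rect(c,cv2.findNonZero(r),.010))
E
```

```text
seat [ 506.8 -308.1  137.5   69.7    6.6]
183 252 117 236
knob [ 0.55233084 -0.30432512  0.2503501 ] [ 0.55533706 -0.30283623  0.24880202] [0.03418027 0.03236359 0.00758444] 1658
outline [519.5 297.3 149.6  75.8   5.3]
```

```bash
cat > g.py <<'E'
from h import *
import sys
# usage: g.py x y th(deg, tool x heading) z z z ... (mm) -> increments in the tool axes
def main(a):
    x,y,th=a[:3]; s=robot.get_state(); M=R.from_quat(s["tool_rot"])
    T=np.radians(th); D=np.array([[np.cos(T),np.sin(T),0],[np.sin(T),-np.cos(T),0],[0,0,-1]])
    rv=(M.inv()*R.from_matrix(D)).as_rotvec()
    print("t",round(s["clock"],2),"pos",(s["position"]*1e3).round(1),"turn",rv.round(4))
    for z in a[3:]: print(z,M.inv().apply(np.array([x,y,z])/1e3-s["position"]).round(4))
main(list(map(float,sys.argv[1:])))
E
python3 g.py 583.1 -70.7 175 130 28
```

```text
t 3.2 pos [442.4 124.6 360.4] turn [-0.0007 -0.0004  0.1845]
130.0 [-0.1211 -0.2079  0.2305]
28.0 [-0.1212 -0.2078  0.3325]
```

Request:
play_rows(increments=[0, 0, 0.08, -0.018, -0.03, 0.033, 1, 0, 0, 0.16, -0.036, -0.06, 0.067, 1, 0, 0, 0.1845, -0.054, -0.09, 0.1, 1, 0, 0, 0.1845, -0.071, -0.12, 0.133, 1, 0, 0, 0.1845, -0.088, -0.15, 0.167, 1, 0, 0, 0.1845, -0.105, -0.18, 0.2, 1, 0, 0, 0.1845, -0.1211, -0.2079, 0.2305, 1, 0, 0, 0.1845, -0.1211, -0.2079, 0.2305, 1, 0, 0, 0.1845, -0.1211, -0.2079, 0.2305, 1])

```text
clock: 4.1
position: [0.5824, -0.0723, 0.1289]
tool_rot: [0.046, 0.999, 0.0, -0.002]
contact_force: [-0.7, -0.5, -0.1]
opening: 0.998
grasp_force: 0.0
```

```bash
python3 g.py 583.1 -70.7 175 60 28; python3 - <<'E'
from h import *
im,d,c=grab("wrist"); save("w3.png",im); np.savez("pics/w3.npz",im=im,d=d,K=c[0],R=c[1],o=c[2])
E
python3 l3.py w3
```

```text
t 4.1 pos [582.4 -72.3 128.9] turn [ 0.0007 -0.0031 -0.004 ]
60.0 [-0.0008  0.0016  0.0689]
28.0 [-0.0009  0.0016  0.1009]
cream [320. 295.] [ 0.6086 -0.0749  0.0325] [0.0257 0.0325 0.0348] [613.6 -74.  136.9  62.7  -4.9]
cream [569. 248.] [0.5966 0.0813 0.0209] [0.0144 0.0209 0.0232] [603.2  79.6 135.3  69.9   7.7]
cream [599.  32.] [0.4751 0.0842 0.0266] [0.0207 0.0266 0.0281] [476.9  85.8  46.8  33.6  84.7]
bright [570. 262.] [0.6091 0.0835 0.0208] [0.0192 0.0208 0.0224] [605.6  78.7 130.7  51.3   7.4]
board [324. 288.] [ 0.6032 -0.072   0.0326] [0.0314 0.0326 0.0337] [607.8 -73.6  96.6  43.3  -4.8]
board [552. 220.] [0.5742 0.068  0.0208] [0.0184 0.0208 0.0222] [602.6  80.9 109.1  45.3   7.7]
board [597.  27.] [0.4724 0.0823 0.0267] [0.0255 0.0267 0.0278] [471.3  84.5  40.2  29.6 -85.9]
grey [323. 292.] [ 0.6063 -0.0735  0.0327] [0.0257 0.0327 0.035 ] [613.4 -74.  137.1  62.8  -4.9]
grey [565. 248.] [0.5959 0.0796 0.0208] [0.0104 0.0208 0.0233] [603.1  79.5 135.6  70.2   7.7]
grey [ 35. 230.] [ 0.557  -0.2511  0.0122] [0.011  0.0122 0.0134] [ 547.1 -260.3  146.    43.7    6.5]
grey [584.  55.] [0.4887 0.0752 0.0282] [0.0202 0.0282 0.0297] [476.3  80.7  48.9  40.9 -85.9]
grey [531.  42.] [0.4752 0.0557 0.0124] [0.0042 0.0124 0.0201] [475.9  55.8  45.    8.6   4.1]
```

View pics/w3.png

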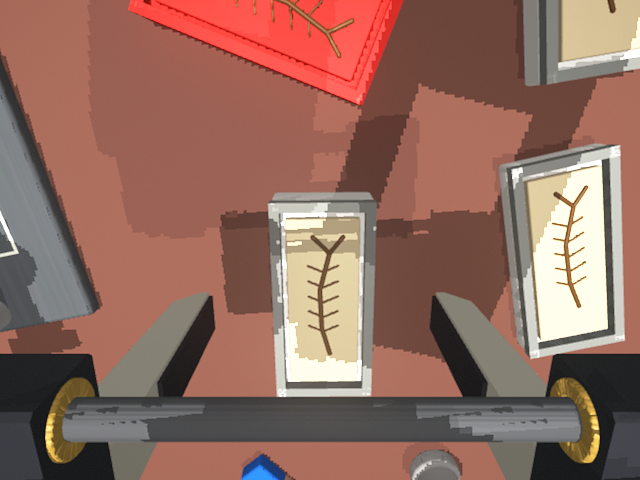

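The picture shows b centred between the fingers at (322,295), so I descend and grip it.

Request:
play_rows(increments=[0, 0, 0, 0, 0.0003, 0.04, 1, 0, 0, 0, 0, 0.0003, 0.08, 1, 0, 0, 0, 0, 0.0003, 0.1, 1, 0, 0, 0, 0, 0.0003, 0.1005, 1, 0, 0, 0, 0, 0.0003, 0.1005, 0, 0, 0, 0, 0, 0.0003, 0.1005, 0, 0, 0, 0, 0, 0.0003, 0.1005, 0, 0, 0, 0, 0, 0.0003, 0.1005, 0, 0, 0, 0, 0, 0.0003, 0.1005, 0, 0, 0, 0, 0, 0.0003, 0.1005, 0])

```text
clock: 5.15
position: [0.5839, -0.0704, 0.0309]
tool_rot: [0.044, 0.999, -0.0, 0.001]
contact_force: [-1.5, 0.3, 6.1]
opening: 0.663
grasp_force: 30.0
```

```bash
python3 -c "
from h import *
s=robot.get_state();print({k:np.round(s[k],4) for k in('clock','position','opening','grasp_force','contact_force')})"; python3 g.py 583 -72 175 100
```

```text
{'clock': np.float64(5.15), 'position': array([ 0.5839, -0.0704,  0.0309]), 'opening': np.float64(0.6629), 'grasp_force': np.float64(29.9759), 'contact_force': array([-1.4779,  0.2764,  6.0712])}
t 5.15 pos [583.9 -70.4  30.9] turn [-0.0006  0.0018 -0.0001]
100.0 [ 0.0006 -0.0017 -0.0691]
```

Request:
play_rows(increments=[0, 0, 0, 0, 0, -0.03, 0, 0, 0, 0, 0, 0, -0.06, 0, 0, 0, 0, 0, 0, -0.09, 0, 0, 0, 0, 0, 0, -0.09, 0])

```text
clock: 5.55
position: [0.5858, -0.0707, 0.1237]
tool_rot: [0.044, 0.999, -0.001, 0.004]
contact_force: [1.2, -0.5, -2.3]
opening: 0.663
grasp_force: 30.0
```

```bash
python3 g.py 380 -322.7 186.6 90 60;python3 g.py 477.3 -311.4 186.6 60 44; python3 -c "
from h import *
s=robot.get_state();print({k:np.round(s[k],4) for k in('opening','grasp_force','contact_force','moment')})"
```

```text
t 5.55 pos [585.8 -70.7 123.7] turn [-0.0023  0.0074 -0.2024]
90.0 [ 0.1833 -0.2689  0.0328]
60.0 [ 0.1835 -0.2688  0.0628]
t 5.55 pos [585.8 -70.7 123.7] turn [-0.0023  0.0074 -0.2024]
60.0 [ 0.0876 -0.2491  0.0635]
44.0 [ 0.0877 -0.2491  0.0795]
{'opening': np.float64(0.6631), 'grasp_force': np.float64(29.9662), 'contact_force': array([ 1.1978, -0.5235, -2.2805]), 'moment': array([ 0.0056, -0.1261, -0.0249])}
```

Request:
play_rows(increments=[0, 0, -0.04, 0.03, -0.045, 0, 0, 0, 0, -0.08, 0.06, -0.09, 0, 0, 0, 0, -0.12, 0.09, -0.135, 0.005, 0, 0, 0, -0.16, 0.12, -0.18, 0.01, 0, 0, 0, -0.202, 0.15, -0.225, 0.02, 0, 0, 0.007, -0.202, 0.1833, -0.2689, 0.033, 0, 0, 0.007, -0.202, 0.1833, -0.2689, 0.06, 0, 0, 0.007, -0.202, 0.1833, -0.2689, 0.06, 0])

```text
clock: 6.35
position: [0.3728, -0.3219, 0.0553]
tool_rot: [-0.055, 0.998, 0.003, -0.006]
contact_force: [-0.0, 0.7, -2.4]
opening: 0.663
grasp_force: 30.0
```

```bash
python3 g.py 380 -322.7 186.6 60;python3 g.py 477.3 -311.4 186.6 60 44; python3 - <<'E'
from h import *
im,d,c=grab("wrist"); save("w4.png",im); np.savez("pics/w4.npz",im=im,d=d,K=c[0],R=c[1],o=c[2])
E
python3 l3.py w4
```

```text
t 6.35 pos [ 372.8 -321.9   55.3] turn [ 0.0071 -0.0116 -0.0051]
60.0 [-0.007  -0.0015 -0.0048]
t 6.35 pos [ 372.8 -321.9   55.3] turn [ 0.0071 -0.0116 -0.0051]
60.0 [-0.105  -0.001  -0.0059]
44.0 [-0.1051 -0.0011  0.0101]
cream [321. 325.] [ 0.3668 -0.3232  0.057 ] [0.051  0.057  0.0596] [ 369.3 -322.2   62.2   57.5  -83.9]
cream [323. 242.] [ 0.3399 -0.3246  0.0404] [0.0285 0.0404 0.05  ] [ 339.7 -324.7   63.4    7.8  -84.5]
bright [337. 322.] [ 0.362  -0.3076  0.056 ] [0.0502 0.056  0.0585] [ 372.7 -321.6   52.1   48.2    5.9]
board [322. 336.] [ 0.3712 -0.3217  0.057 ] [0.0558 0.057  0.0581] [ 373.  -321.4   49.9   43.4    5.9]
grey [321. 328.] [ 0.361  -0.3274  0.0594] [0.0499 0.0594 0.0967] [ 367.8 -321.8  116.6   56.8  -84.1]
grey [323. 242.] [ 0.34   -0.3246  0.0405] [0.0278 0.0405 0.0503] [ 339.7 -324.5   64.6    8.   -84.5]
```

View pics/w4.png

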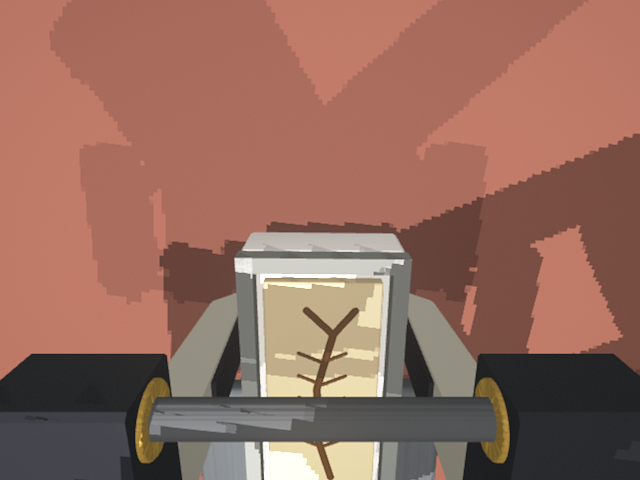

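Request:
play_rows(increments=[0.006, -0.01, -0.005, -0.02, 0, -0.006, 0, 0.006, -0.01, -0.005, -0.05, 0, -0.006, 0, 0.006, -0.01, -0.005, -0.08, -0.001, -0.006, 0, 0.006, -0.01, -0.005, -0.1, -0.001, -0.006, 0, 0.006, -0.01, -0.005, -0.105, -0.001, -0.006, 0, 0.006, -0.01, -0.005, -0.105, -0.001, -0.004, 0, 0.006, -0.01, -0.005, -0.105, -0.001, 0, 0])

```text
clock: 7.1
position: [0.4811, -0.3102, 0.0587]
tool_rot: [-0.06, 0.998, -0.002, 0.001]
contact_force: [0.5, -0.8, -1.6]
opening: 0.665
grasp_force: 30.0
```

```bash
python3 g.py 477.3 -311.4 186.6 46 43
```

```text
t 7.1 pos [ 481.1 -310.2   58.7] turn [-0.0049  0.0024  0.0054]
46.0 [ 0.0039 -0.0007  0.0127]
43.0 [ 0.0039 -0.0007  0.0157]
```

Request:
play_rows(increments=[0, 0, 0, 0.002, 0, 0.005, 0, 0, 0, 0, 0.002, 0, 0.01, 0, 0, 0, 0, 0.002, 0, 0.014, 0, 0, 0, 0, 0.002, 0, 0.0165, 0, 0, 0, 0, 0.002, 0, 0.0165, 0, 0, 0, 0, 0.002, 0, 0.0165, 0])

```text
clock: 7.7
position: [0.4791, -0.3114, 0.0429]
tool_rot: [-0.06, 0.998, -0.003, 0.001]
contact_force: [-3.5, 0.9, 5.0]
opening: 0.666
grasp_force: 30.0
```

```bash
python3 g.py 477.3 -311.4 186.6 43;  python3 - <<'E'
from h import *
im,d,c=grab("scene"); save("s1.png",cv2.resize(im[270:430,90:300],None,fx=3,fy=3))
E
```

```text
t 7.7 pos [ 479.1 -311.4   42.9] turn [-0.0052  0.0025  0.0043]
43.0 [ 0.0018  0.0002 -0.0001]
```

View pics/s1.png

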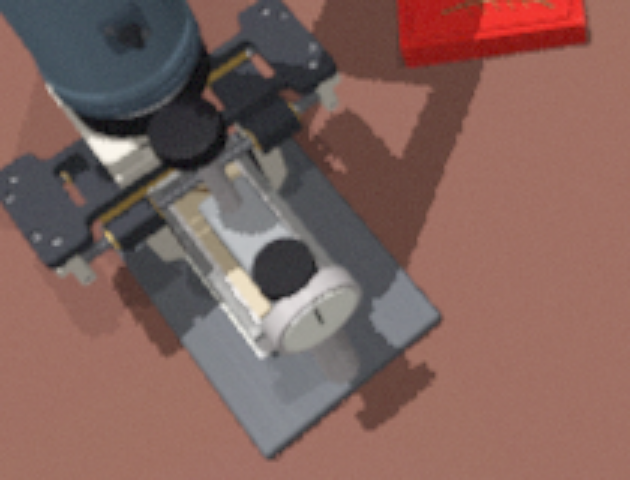

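The case lies on the seat with its lid under the foot. I release it and back out towards the robot.

Request:
play_rows(increments=[0, 0, 0, 0, 0, 0, 1, 0, 0, 0, 0, 0, 0, 1, 0, 0, 0, 0, 0, 0, 1, 0, 0, 0, 0, 0, 0, 1, 0, 0, 0, 0.03, 0, -0.01, 1, 0, 0, 0, 0.06, 0, -0.05, 1, 0, 0, 0, 0.07, 0, -0.1, 0.5, 0, 0, 0, 0.07, 0, -0.15, 0, 0, 0, 0, 0.07, 0, -0.2, 0, 0, 0, 0, 0.07, 0, -0.25, 0])

```text
clock: 8.75
position: [0.4089, -0.3181, 0.2935]
tool_rot: [-0.06, 0.998, -0.003, 0.002]
contact_force: [0.0, -0.6, -0.1]
opening: 0.706
grasp_force: 0.0
```

```bash
python3 g.py 556 -302.5 186.6 310 276;  python3 - <<'E'
from h import *
for n in("scene","top"):
    im,d,c=grab(n); np.savez("pics/%s2.npz"%n,im=im,d=d)
    for q in contours(im,(15,15,130),(40,90,255),300,3000):
        P=cloud(d,c); m=np.zeros((480,640),np.uint8); cv2.drawContours(m,[q],-1,1,-1); z=np.nanmedian(P[m>0][:,2]); print(n,z.round(4),rect(c,q,z))
save("t2.png",im)
E
```

```text
t 8.75 pos [ 408.9 -318.1  293.5] turn [-0.0057  0.0034  0.0042]
310.0 [-0.148  -0.0021 -0.016 ]
276.0 [-0.1479 -0.0019  0.018 ]
scene 0.043 [ 513.3 -318.6  113.6   23.8    6.3]
scene 0.0132 [777.3 139.7  77.9  76.4 -30.7]
scene 0.019 [604.   81.4 112.7  47.8   7.8]
scene 0.0249 [432.2  82.5 115.3  48.2   4.4]
scene 0.4179 [ 399.5 -331.   111.5   57.2    6.5]
top 0.0257 [431.   84.6 109.5  44.2   4.1]
top 0.0435 [ 510.  -305.5  111.6   46.2    6.7]
top 0.0195 [603.4  83.2 110.9  44.1   7.6]
top 0.0133 [774.2 142.9  75.5  74.8 -30.6]
```

View pics/t2.png

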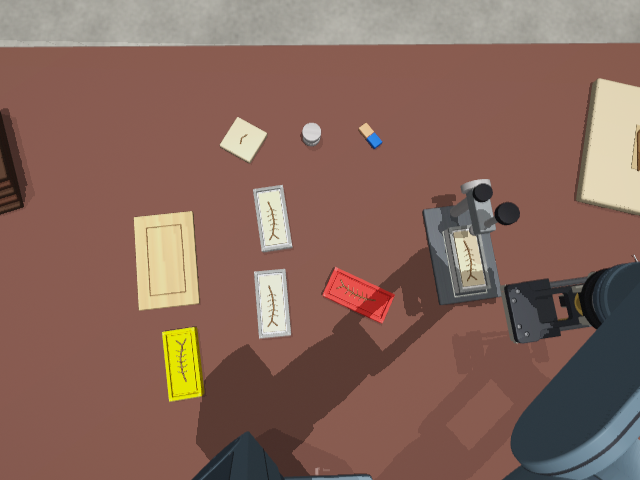

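Case b lies on the seat at (465,262), centre about (510,-306) mm. Now I move above the knob with the fingers shut.

Request:
play_rows(increments=[0, 0, 0, -0.03, 0, -0.016, 0, 0, 0, 0, -0.07, -0.001, -0.016, 0, 0, 0, 0, -0.11, -0.002, -0.016, 0, 0, 0, 0, -0.14, -0.002, -0.016, 0, 0, 0, 0, -0.148, -0.002, -0.016, 0, 0, 0, 0, -0.148, -0.002, 0, 0, 0, 0, 0, -0.148, -0.002, 0.016, 0, 0, 0, 0, -0.148, -0.002, 0.016, 0])

```text
clock: 9.65
position: [0.5551, -0.3021, 0.2729]
tool_rot: [-0.06, 0.998, -0.001, -0.0]
contact_force: [-1.0, 0.8, 0.3]
opening: 0.004
grasp_force: 0.0
```

```bash
python3 g.py 556 -302.5 186.6 272 219
```

```text
t 9.65 pos [ 555.1 -302.1  272.9] turn [-0.0018 -0.0005  0.0044]
272.0 [-0.0009 -0.0005  0.0009]
219.0 [-0.0009 -0.0004  0.0539]
```

Request:
play_rows(increments=[0, 0, 0, 0, 0, 0.008, 0, 0, 0, 0, 0, 0, 0.018, 0, 0, 0, 0, 0, 0, 0.028, 0, 0, 0, 0, 0, 0, 0.037, 0, 0, 0, 0, 0, 0, 0.043, 0, 0, 0, 0, 0, 0, 0.047, 0, 0, 0, 0, 0, 0, 0.05, 0, 0, 0, 0, 0, 0, 0.052, 0, 0, 0, 0, 0, 0, 0.053, 0, 0, 0, 0, 0, 0, 0.054, 0])

```text
clock: 10.65
position: [0.5565, -0.3031, 0.2223]
tool_rot: [-0.06, 0.998, -0.003, 0.002]
contact_force: [-3.8, 0.4, 7.4]
opening: 0.005
grasp_force: 3.9
```

Request:
play_rows(increments=[0, 0, 0, 0, 0, 0, 0, 0, 0, 0, 0, 0, 0, 0, 0, 0, 0, 0, 0, 0, 0])

```text
clock: 10.95
position: [0.5565, -0.3032, 0.2225]
tool_rot: [-0.06, 0.998, -0.003, 0.002]
contact_force: [-5.1, -0.2, 7.9]
opening: 0.009
grasp_force: 3.8
```

Request:
play_rows(increments=[0, 0, 0, 0, 0, 0.001, 0, 0, 0, 0, 0, 0, 0.002, 0, 0, 0, 0, 0, 0, 0.003, 0, 0, 0, 0, 0, 0, 0.003, 0, 0, 0, 0, 0, 0, 0.003, 0, 0, 0, 0, 0, 0, 0.003, 0])

```text
clock: 11.55
position: [0.5565, -0.3032, 0.22]
tool_rot: [-0.06, 0.998, -0.003, 0.002]
contact_force: [-4.1, 1.5, 10.3]
opening: 0.006
grasp_force: 5.0
```

```bash
python3 - <<'E'
from h import *
im,d,c=grab("scene"); save("s3.png",cv2.resize(im[270:430,90:300],None,fx=3,fy=3))
E
python3 g.py 409 -318 186.6 295
```

```text
t 11.6 pos [ 556.5 -303.1  220. ] turn [-0.0063  0.0033  0.0046]
295.0 [ 0.148   0.0024 -0.0755]
```

View pics/s3.png

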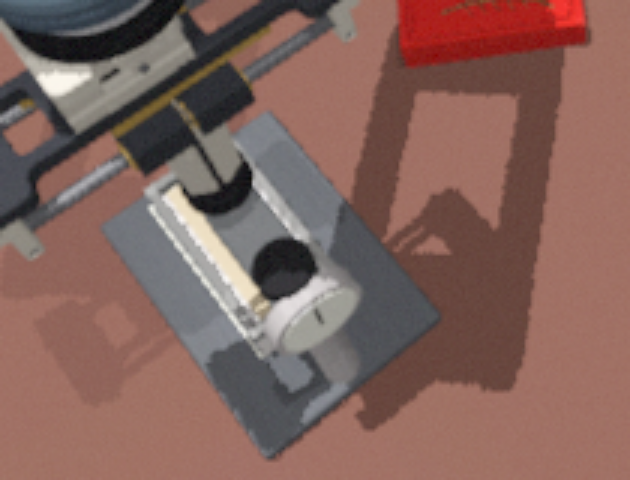

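The knob is pressed with about 10 N, and the 1 N/mm slope shows the foot resting on the lid. I let it rise and return for the case.

Request:
play_rows(increments=[0, 0, 0, 0, 0, -0.015, 0, 0, 0, 0, 0, 0, -0.03, 0, 0, 0, 0, 0, 0, -0.045, 0, 0, 0, 0, 0, 0, -0.06, 0, 0, 0, 0, 0.01, 0, -0.085, 0, 0, 0, 0, 0.04, 0.001, -0.085, 1, 0, 0, 0, 0.08, 0.002, -0.085, 1, 0, 0, 0, 0.12, 0.002, -0.085, 1, 0, 0, 0, 0.148, 0.002, -0.085, 1, 0, 0, 0, 0.148, 0.002, -0.085, 1])

```text
clock: 12.6
position: [0.4071, -0.3185, 0.3033]
tool_rot: [-0.059, 0.998, -0.003, 0.002]
contact_force: [-0.4, -0.4, 0.4]
opening: 0.383
grasp_force: 0.0
```

```bash
python3 g.py 409 -318.5 186.6 120 50;python3 g.py 480 -310.5 186.6 43
```

```text
t 12.6 pos [ 407.1 -318.5  303.3] turn [-0.0056  0.003   0.0021]
120.0 [-0.0013  0.0008  0.1833]
50.0 [-0.0011  0.0012  0.2533]
t 12.6 pos [ 407.1 -318.5  303.3] turn [-0.0056  0.003   0.0021]
43.0 [-0.0725  0.0009  0.2605]
```

Request:
play_rows(increments=[0, 0, 0, 0, 0, 0.05, 1, 0, 0, 0, 0, 0, 0.1, 1, 0, 0, 0, 0, 0, 0.15, 1, 0, 0, 0, 0, 0.001, 0.2, 1, 0, 0, 0, 0, 0.001, 0.24, 1, 0, 0, 0, 0, 0.001, 0.258, 1, 0, 0, 0, -0.01, 0.001, 0.2605, 1, 0, 0, 0, -0.04, 0.001, 0.2605, 1, 0, 0, 0, -0.0725, 0.001, 0.2605, 1, 0, 0, 0, -0.0725, 0.001, 0.2605, 1])

```text
clock: 13.6
position: [0.4877, -0.3106, 0.0445]
tool_rot: [-0.061, 0.998, -0.004, 0.004]
contact_force: [-0.2, -0.8, 0.2]
opening: 1.0
grasp_force: 0.0
```

Request:
play_rows(increments=[0, 0, 0, 0, 0, 0, 0, 0, 0, 0, 0, 0, 0, 0, 0, 0, 0, 0, 0, 0, 0, 0, 0, 0, 0, 0, 0, 0, 0, 0, 0, 0, 0, 0, 0, 0, 0, 0, 0, 0, 0, 0])

```text
clock: 14.2
position: [0.4816, -0.3102, 0.0432]
tool_rot: [-0.06, 0.998, -0.003, 0.002]
contact_force: [-1.0, -0.6, 2.0]
opening: 0.665
grasp_force: 30.0
```

```bash
python3 g.py 409 -318.5 186.6 55 100;python3 - <<'E'
from h import *
P={}
for n in("top",):
    im,d,c=grab(n)
    for q in contours(im,(15,15,130),(40,90,255),300,3000):
        P=cloud(d,c); m=np.zeros((480,640),np.uint8); cv2.drawContours(m,[q],-1,1,-1); z=np.nanmedian(P[m>0][:,2]); print(n,z.round(4),rect(c,q,z))
E
```

```text
t 14.2 pos [ 481.6 -310.2   43.2] turn [-0.0054  0.0028  0.004 ]
55.0 [ 0.073   0.0003 -0.012 ]
100.0 [ 0.0729  0.0001 -0.057 ]
top 0.0256 [430.7  84.5 110.1  44.5   4.1]
top 0.0437 [ 542.9 -302.    46.8   45.2  -88.4]
top 0.0196 [603.3  83.3 110.9  44.3   7.6]
top 0.0134 [774.1 142.9  75.5  74.9 -30.8]
```

Request:
play_rows(increments=[0, 0, 0, 0, 0, -0.006, 0, 0, 0, 0, 0, 0, -0.012, 0, 0, 0, 0, 0.03, 0, -0.014, 0, 0, 0, 0, 0.07, 0, -0.014, 0, 0, 0, 0, 0.1, 0, -0.02, 0, 0, 0, 0, 0.11, 0, -0.05, 0, 0, 0, 0, 0.11, 0.03, -0.085, 0, 0, 0, 0, 0.1, 0.07, -0.105, 0, 0, 0, 0, 0.09, 0.11, -0.105, 0, 0, 0, 0, 0.08, 0.15, -0.105, 0])

```text
clock: 15.25
position: [0.3847, -0.1691, 0.1483]
tool_rot: [-0.059, 0.998, -0.003, 0.003]
contact_force: [1.3, 0.9, -2.4]
opening: 0.663
grasp_force: 29.9
```

```bash
python3 g.py 495.6 295.3 185.2 148 60
```

```text
t 15.25 pos [ 384.7 -169.1  148.3] turn [-0.0071  0.0054  0.0277]
148.0 [-0.165   0.448  -0.0021]
60.0 [-0.1646  0.4487  0.0859]
```

Request:
play_rows(increments=[0, 0, 0.01, -0.016, 0.045, 0, 0, 0, 0, 0.02, -0.033, 0.09, 0, 0, 0, 0, 0.028, -0.05, 0.135, 0, 0, 0, 0, 0.028, -0.066, 0.18, 0, 0, 0, 0, 0.028, -0.083, 0.225, 0, 0, 0, 0, 0.028, -0.1, 0.27, 0, 0, 0, 0, 0.028, -0.116, 0.315, 0, 0, 0, 0, 0.028, -0.133, 0.36, 0, 0, 0, 0, 0.028, -0.15, 0.405, 0, 0, 0, 0, 0.028, -0.165, 0.448, 0, 0])

```text
clock: 16.25
position: [0.4947, 0.2969, 0.1454]
tool_rot: [-0.046, 0.999, -0.002, 0.002]
contact_force: [1.0, -0.1, -1.3]
opening: 0.666
grasp_force: 29.9
```

Request:
play_rows(increments=[0, 0, 0, 0, 0, 0.04, 0, 0, 0, 0, 0, 0, 0.08, 0, 0, 0, 0, 0, 0, 0.08, 0])

```text
clock: 16.55
position: [0.4905, 0.2931, 0.0601]
tool_rot: [-0.046, 0.999, -0.004, -0.004]
contact_force: [-1.0, -1.1, -2.5]
opening: 0.663
grasp_force: 29.9
```

```bash
python3 g.py 495.6 295.3 185.2 60 41; python3 -c "
from h import *
im,d,c=grab('wrist'); np.savez('pics/w5.npz',im=im,d=d,K=c[0],R=c[1],o=c[2]); save('w5.png',im)"; python3 l3.py w5
```

```text
t 16.55 pos [490.5 293.1  60.1] turn [-0.0079 -0.0077  0.002 ]
60.0 [-0.0053  0.0017  0.0001]
41.0 [-0.0055  0.0018  0.0191]
cream [339. 275.] [0.4651 0.2991 0.0604] [0.0099 0.0604 0.0637] [470.2 296.9  92.4  80.    5.6]
bright [350. 273.] [0.4651 0.3011 0.0617] [0.0552 0.0617 0.0643] [463.8 299.9  47.1  11.  -77.7]
board [321. 333.] [0.4882 0.292  0.0614] [0.0603 0.0614 0.0625] [489.8 293.5  52.9  43.4   4.8]
board [329. 208.] [0.449  0.2934 0.0105] [0.0092 0.0105 0.0116] [467.6 293.1 119.3  78.8 -84.9]
grey [442. 350.] [0.4784 0.3313 0.0837] [0.0496 0.0837 0.104 ] [476.7 331.7  42.5  16.1  25.4]
grey [203. 349.] [0.4855 0.2546 0.0842] [0.0512 0.0842 0.1044] [483.5 254.   43.5  15.9 -14.5]
grey [324. 289.] [0.4636 0.2917 0.063 ] [0.0549 0.063  0.0646] [484.4 293.3  62.9  60.7 -84.4]
grey [324. 236.] [0.4553 0.2907 0.0451] [0.0331 0.0451 0.0545] [455.2 290.4  63.9   7.4 -85.4]
```

View pics/w5.png

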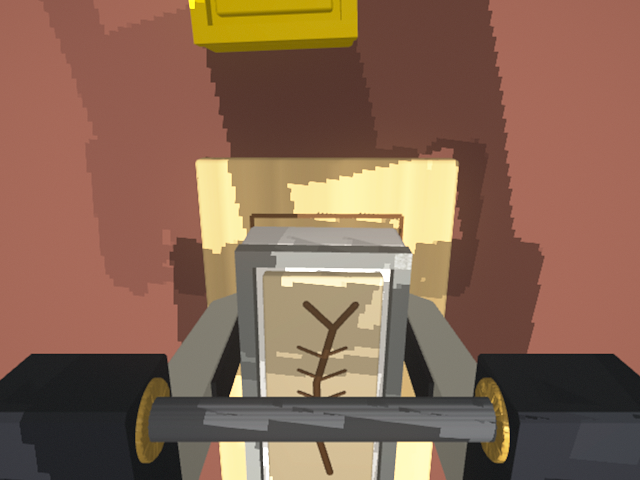

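The case hangs over the outline, whose near edge is at (327,215), so I lower it gently.

Request:
play_rows(increments=[0, 0, 0, -0.003, 0.001, 0.004, 0, -0.004, -0.006, 0, -0.003, 0.001, 0.009, 0, -0.004, -0.006, 0, -0.003, 0.001, 0.013, 0, -0.004, -0.006, 0, -0.003, 0.001, 0.013, 0])

```text
clock: 17.0
position: [0.498, 0.295, 0.0525]
tool_rot: [-0.046, 0.999, -0.0, 0.005]
contact_force: [-1.3, -0.2, -2.1]
opening: 0.672
grasp_force: 29.9
```

```bash
python3 g.py 495.6 295.3 185.2 41
```

```text
t 17.0 pos [498.  295.   52.5] turn [-0.001   0.0097  0.0005]
41.0 [0.0025 0.0005 0.0115]
```

Request:
play_rows(increments=[0, 0, 0, 0, 0, 0, 0, 0, 0, 0, 0, 0, 0, 0, 0, 0, 0, 0, 0, 0, 0, 0, 0, 0, 0, 0, 0, 0])

```text
clock: 17.4
position: [0.4979, 0.2953, 0.0522]
tool_rot: [-0.046, 0.999, -0.0, 0.005]
contact_force: [0.0, -0.1, -2.0]
opening: 0.665
grasp_force: 29.9
```

```bash
python3 g.py 495.6 295.3 185.2 41
```

```text
t 17.4 pos [497.9 295.3  52.2] turn [-0.0011  0.0094  0.001 ]
41.0 [0.0024 0.0002 0.0112]
```

Request:
play_rows(increments=[0, 0.009, 0, 0.002, 0, 0.004, 0, 0, 0.009, 0, 0.002, 0, 0.008, 0, 0, 0.009, 0, 0.002, 0, 0.012, 0, 0, 0.009, 0, 0.002, 0, 0.013, 0, 0, 0.009, 0, 0.002, 0, 0.013, 0])

```text
clock: 17.9
position: [0.4959, 0.2951, 0.0408]
tool_rot: [-0.046, 0.999, -0.001, 0.0]
contact_force: [-6.0, -2.6, 14.7]
opening: 0.665
grasp_force: 30.0
```

```bash
python3 g.py 495.6 295.3 185.2 41
```

```text
t 17.9 pos [495.9 295.1  40.8] turn [-0.0011  0.0007  0.0008]
41.0 [ 0.0003  0.0002 -0.0002]
```

Request:
play_rows(increments=[0, 0, 0, 0, 0, -0.001, 0, 0, 0, 0, 0, 0, -0.001, 1, 0, 0, 0, 0, 0, -0.001, 1, 0, 0, 0, 0, 0, -0.001, 1, 0, 0, 0, 0, 0, -0.001, 1, 0, 0, 0, 0, 0, -0.03, 1, 0, 0, 0, 0, 0, -0.08, 1, 0, 0, 0, 0, 0, -0.12, 1, 0, 0, 0, 0, 0, -0.12, 1, 0, 0, 0, 0, 0, -0.12, 1])

```text
clock: 18.9
position: [0.4964, 0.2954, 0.1599]
tool_rot: [-0.046, 0.999, -0.0, 0.001]
contact_force: [-0.1, -0.4, 0.3]
opening: 0.998
grasp_force: 0.0
```

```bash
cat > chk.py <<'E'
from h import *
s=robot.get_state(); print(s["clock"].round(2),s["position"].round(4))
for n in("top","wrist"):
    im,d,c=grab(n); P=cloud(d,c)
    for q in contours(im,(10,10,130),(40,90,255),300,30000):
        m=np.zeros((480,640),np.uint8); cv2.drawContours(m,[q],-1,1,-1); z=np.nanmedian(P[m>0][:,2])
        r=rect(c,q,z)
        if -.02<z<.2 and 90<r[2]<145 : print(n,z.round(4),r)
E
python3 chk.py; python3 g.py 401.1 82.4 184.1 160 110 28
```

```text
t 18.9 pos [496.4 295.4 159.9] turn [-0.0006  0.0025  0.0202]
160.0 [ 0.1144 -0.2034 -0.0003]
110.0 [ 0.1146 -0.2033  0.0497]
28.0 [ 0.1148 -0.2033  0.1317]Traceback (most recent call last):
  File "chk.py", line 2, in <module>
    s=robot.get_state(); print(s["clock"].round(2),s["position"].round(4))
                               ^^^^^^^^^^^^^^^^
AttributeError: 'float' object has no attribute 'round'
```

Request:
play_rows(increments=[0, 0, 0.01, 0.02, -0.035, 0, 1, 0, 0, 0.02, 0.04, -0.07, 0, 1, 0, 0, 0.02, 0.06, -0.105, 0, 1, 0, 0, 0.02, 0.08, -0.14, 0.01, 1, 0, 0, 0.02, 0.1, -0.175, 0.03, 1, 0, 0, 0.02, 0.1144, -0.2034, 0.0497, 1, 0, 0, 0.02, 0.1144, -0.2034, 0.0497, 1, 0, 0, 0.02, 0.1144, -0.2034, 0.0497, 1, 0, 0, 0.02, 0.1144, -0.2034, 0.0497, 1])

```text
clock: 19.8
position: [0.4011, 0.0826, 0.1094]
tool_rot: [-0.036, 0.999, -0.0, 0.0]
contact_force: [0.6, -0.4, 0.2]
opening: 1.0
grasp_force: 0.0
```

```bash
sed -i 's/s\["clock"\].round(2)/round(s["clock"],2)/' chk.py; python3 chk.py; python3 g.py 401.1 82.4 184.1 110 28
```

```text
19.8 [0.4011 0.0826 0.1094]
top 0.0194 [608.3  83.7 121.6  61.2   8.4]
wrist 0.0267 [426.6  83.2 129.8  62.7   4.1]
t 19.9 pos [401.4  82.9 109.8] turn [-0.0011  0.0009  0.0015]
110.0 [ 0.0003 -0.0005 -0.0002]
28.0 [ 0.0004 -0.0004  0.0818]
```

Request:
play_rows(increments=[0, 0, 0, 0, 0.0005, 0.03, 1, 0, 0, 0, 0, 0.0005, 0.06, 1, 0, 0, 0, 0, 0.0005, 0.075, 1, 0, 0, 0, 0, 0.0005, 0.081, 1, 0, 0, 0, 0, 0.0005, 0.081, 0, 0, 0, 0, 0, 0.0005, 0.081, 0, 0, 0, 0, 0, 0.0005, 0.081, 0, 0, 0, 0, 0, 0.0005, 0.081, 0, 0, 0, 0, 0, 0.0005, 0.081, 0, 0, 0, 0, 0, 0.0005, 0.081, 0])

```text
clock: 20.9
position: [0.4013, 0.0824, 0.0293]
tool_rot: [-0.036, 0.999, -0.001, 0.001]
contact_force: [-1.0, 0.4, 6.2]
opening: 0.666
grasp_force: 30.0
```

Request:
play_rows(increments=[0, 0, 0, 0, 0, -0.03, 0, 0, 0, 0, 0, 0, -0.06, 0, 0, 0, 0, 0, 0, -0.09, 0, 0, 0, 0, 0, 0, -0.09, 0, 0, 0, 0, 0, 0, -0.09, 0])

```text
clock: 21.4
position: [0.4005, 0.0826, 0.1185]
tool_rot: [-0.036, 0.999, -0.001, 0.001]
contact_force: [0.5, 0.0, -2.5]
opening: 0.669
grasp_force: 30.0
```

```bash
python3 g.py 380 -322.7 186.6 119 58;python3 - <<'E'
from h import *
im,d,c=grab("wrist"); P=cloud(d,c)
im,d,c=grab("top"); P=cloud(d,c); m=((P[...,2]>.03)&(P[...,2]<.06)&(np.hypot(P[...,0]-.52,P[...,1]-.3)<.12)).astype(np.uint8)
q=max(cv2.findContours(m,cv2.RETR_EXTERNAL,cv2.CHAIN_APPROX_NONE)[0],key=cv2.contourArea)
print("b on board",rect(c,q,.043),np.nanmedian(P[m>0],0))
E
```

```text
t 21.4 pos [400.5  82.6 118.5] turn [-0.0013  0.001  -0.0436]
119.0 [ 4.950e-02 -4.028e-01 -1.000e-04]
58.0 [ 0.0495 -0.4028  0.0609]
b on board [525.1 297.2 131.3  65.6   4.5] [0.52397292 0.29788715 0.04168369]
```

Request:
play_rows(increments=[0, 0, -0.01, 0.005, -0.045, 0, 0, 0, 0, -0.02, 0.01, -0.09, 0, 0, 0, 0, -0.03, 0.016, -0.135, 0, 0, 0, 0, -0.04, 0.022, -0.18, 0, 0, 0, 0, -0.0436, 0.028, -0.225, 0, 0, 0, 0, -0.0436, 0.034, -0.27, 0, 0, 0, 0, -0.0436, 0.04, -0.315, 0, 0, 0, 0, -0.0436, 0.045, -0.36, 0, 0, 0, 0, -0.0436, 0.0495, -0.4028, 0.02, 0, 0, 0, -0.0436, 0.0495, -0.4028, 0.06, 0])

```text
clock: 22.5
position: [0.3817, -0.3308, 0.0595]
tool_rot: [-0.056, 0.998, -0.005, 0.002]
contact_force: [1.0, -0.2, -3.8]
opening: 0.665
grasp_force: 30.0
```

Request:
play_rows(increments=[0, 0, 0, 0, 0, 0, 0, 0, 0, 0, 0, 0, 0, 0, 0, 0, 0, 0, 0, 0, 0])

```text
clock: 22.8
position: [0.3805, -0.3222, 0.0596]
tool_rot: [-0.058, 0.998, -0.001, 0.0]
contact_force: [-0.7, 0.1, -0.9]
opening: 0.667
grasp_force: 30.0
```

```bash
python3 g.py 476.5 -311.5 186.6 58 41
```

```text
t 22.8 pos [ 380.5 -322.2   59.6] turn [-0.0012  0.0002  0.0011]
58.0 [-0.0966 -0.0005  0.0016]
41.0 [-0.0966 -0.0005  0.0186]
```

Request:
play_rows(increments=[0, 0, 0, -0.025, 0, 0, 0, 0, 0, 0, -0.055, 0, 0, 0, 0, 0, 0, -0.08, 0, 0, 0, 0, 0, 0, -0.0966, 0, 0, 0, 0, 0, 0, -0.0966, 0, 0, 0, 0, 0, 0, -0.0966, 0, 0.006, 0, 0, 0, 0, -0.0966, 0, 0.012, 0, 0, 0, 0, -0.0966, 0, 0.017, 0, 0, 0, 0, -0.0966, 0, 0.0195, 0, 0, 0, 0, -0.0966, 0, 0.0195, 0])

```text
clock: 23.8
position: [0.4751, -0.3114, 0.041]
tool_rot: [-0.057, 0.998, -0.0, -0.0]
contact_force: [-5.1, 4.2, 14.4]
opening: 0.663
grasp_force: 30.0
```

```bash
python3 g.py 476.5 -311.5 186.6 41
```

```text
t 23.8 pos [ 475.1 -311.4   41. ] turn [-0.0004 -0.0005 -0.0006]
41.0 [-0.0013 -0.0003  0.    ]
```

Request:
play_rows(increments=[0, 0, 0, 0, 0, -0.0005, 1, 0, 0, 0, 0, 0, -0.0005, 1, 0, 0, 0, 0, 0, -0.0005, 1, 0, 0, 0, 0, 0, -0.0005, 1, 0, 0, 0, 0.03, 0, -0.01, 1, 0, 0, 0, 0.06, 0, -0.05, 1, 0, 0, 0, 0.07, 0, -0.1, 0.5, 0, 0, 0, 0.07, 0, -0.15, 0, 0, 0, 0, 0.07, 0, -0.2, 0, 0, 0, 0, 0.07, 0, -0.265, 0])

```text
clock: 24.8
position: [0.406, -0.3192, 0.2906]
tool_rot: [-0.057, 0.998, -0.001, 0.0]
contact_force: [1.0, -0.6, -0.3]
opening: 0.704
grasp_force: 0.0
```

Request:
play_rows(increments=[0, 0, 0, 0, 0, 0, 0, 0, 0, 0, 0, 0, 0, 0, 0, 0, 0, 0, 0, 0, 0])

```text
clock: 25.1
position: [0.4059, -0.3188, 0.2869]
tool_rot: [-0.058, 0.998, 0.001, -0.001]
contact_force: [-0.1, 0.3, -1.1]
opening: 0.446
grasp_force: 0.0
```

```bash
python3 g.py 556 -302.5 186.6 300 274; python3 chk.py
```

```text
t 25.1 pos [ 405.9 -318.8  286.9] turn [ 0.0012 -0.0014  0.0001]
300.0 [-0.1509 -0.0011 -0.0133]
274.0 [-0.1509 -0.0011  0.0127]
25.1 [ 0.4059 -0.3188  0.2869]
top 0.0375 [ 499.4 -306.2  121.1   46.4    6.2]
top 0.0194 [608.2  84.  121.2  61.4   7.7]
wrist 0.0387 [ 501.2 -308.7  139.3   65.3    6.5]
```

Request:
play_rows(increments=[0, 0, 0, -0.03, 0, -0.016, 0, 0, 0, 0, -0.07, -0.001, -0.016, 0, 0, 0, 0, -0.11, -0.001, -0.016, 0, 0, 0, 0, -0.14, -0.001, -0.016, 0, 0, 0, 0, -0.151, -0.001, -0.016, 0, 0, 0, 0, -0.151, -0.001, 0, 0, 0, 0, 0, -0.151, -0.001, 0.012, 0, 0, 0, 0, -0.151, -0.001, 0.012, 0, 0, 0, 0, -0.151, -0.001, 0.012, 0, 0, 0, 0, -0.151, -0.001, 0.012, 0])

```text
clock: 26.2
position: [0.5563, -0.3034, 0.2773]
tool_rot: [-0.057, 0.998, -0.001, 0.0]
contact_force: [-0.2, 0.2, 0.4]
opening: 0.003
grasp_force: 0.0
```

```bash
python3 g.py 556 -302.5 186.6 272 213
```

```text
t 26.2 pos [ 556.3 -303.4  277.3] turn [-0.0018  0.0006 -0.0004]
272.0 [0.0002 0.0009 0.0053]
213.0 [0.0002 0.001  0.0643]
```

Request:
play_rows(increments=[0, 0, 0, 0, 0.001, 0.012, 0, 0, 0, 0, 0, 0.001, 0.022, 0, 0, 0, 0, 0, 0.001, 0.032, 0, 0, 0, 0, 0, 0.001, 0.042, 0, 0, 0, 0, 0, 0.001, 0.05, 0, 0, 0, 0, 0, 0.001, 0.056, 0, 0, 0, 0, 0, 0.001, 0.06, 0, 0, 0, 0, 0, 0.001, 0.063, 0, 0, 0, 0, 0, 0.001, 0.065, 0, 0, 0, 0, 0, 0.001, 0.066, 0])

```text
clock: 27.2
position: [0.5568, -0.3024, 0.2119]
tool_rot: [-0.058, 0.998, -0.001, 0.001]
contact_force: [0.9, -1.2, 12.3]
opening: 0.007
grasp_force: 6.1
```

Request:
play_rows(increments=[0, 0, 0, 0, 0, 0.001, 0, 0, 0, 0, 0, 0, 0.001, 0, 0, 0, 0, 0, 0, 0.001, 0, 0, 0, 0, 0, 0, 0.001, 0])

```text
clock: 27.6
position: [0.5568, -0.3024, 0.2115]
tool_rot: [-0.058, 0.998, -0.002, 0.001]
contact_force: [-0.8, -1.3, 13.3]
opening: 0.004
grasp_force: 6.3
```

The foot rests on c's lid at 12–13 N and was held there. I let it rise and go back for the case.

Request:
play_rows(increments=[0, 0, 0, 0, 0, -0.015, 0, 0, 0, 0, 0, 0, -0.03, 0, 0, 0, 0, 0, 0, -0.045, 0, 0, 0, 0, 0, 0, -0.065, 0, 0, 0, 0, 0.01, 0, -0.092, 0, 0, 0, 0, 0.04, 0, -0.092, 1, 0, 0, 0, 0.08, 0, -0.092, 1, 0, 0, 0, 0.12, 0, -0.092, 1, 0, 0, 0, 0.15, 0, -0.092, 1, 0, 0, 0, 0.15, 0, -0.092, 1])

```text
clock: 28.6
position: [0.404, -0.318, 0.3005]
tool_rot: [-0.056, 0.998, 0.001, -0.002]
contact_force: [0.6, 0.4, 1.0]
opening: 0.386
grasp_force: 0.0
```

Request:
play_rows(increments=[0, 0, 0, 0, 0, 0.03, 1, 0, 0, 0, 0, 0, 0.06, 1, 0, 0, 0, 0, 0, 0.1, 1, 0, 0, 0, 0, 0, 0.1, 1])

```text
clock: 29.0
position: [0.4053, -0.3155, 0.1958]
tool_rot: [-0.058, 0.998, 0.005, -0.004]
contact_force: [0.4, 0.1, -0.2]
opening: 0.729
grasp_force: 0.0
```

```bash
python3 g.py 477 -311.2 186.6 100 41.5; python3 chk.py
```

```text
t 29.0 pos [ 405.3 -315.5  195.8] turn [ 0.0104 -0.0065  0.0004]
100.0 [-0.0724 -0.005   0.0953]
41.5 [-0.0727 -0.0056  0.1538]
29.0 [ 0.4053 -0.3155  0.1958]
top 0.0374 [ 498.9 -306.1  121.7   48.4    4.9]
top 0.0195 [603.2  83.3 111.1  61.4   7.7]
wrist 0.0386 [ 491.9 -309.8  124.6   64.2    6.4]
```

Request:
play_rows(increments=[0, 0, 0, 0, 0, 0.04, 1, 0, 0, 0, 0, 0, 0.08, 1, 0, 0, 0, 0, -0.001, 0.12, 1, 0, 0, 0, 0, -0.002, 0.145, 1, 0, 0, 0, 0, -0.002, 0.156, 1, 0, 0, 0, -0.02, -0.002, 0.156, 1, 0, 0, 0, -0.05, -0.002, 0.156, 1, 0, 0, 0, -0.072, -0.002, 0.156, 1, 0, 0, 0, -0.072, -0.002, 0.156, 1, 0, 0, 0, -0.072, -0.002, 0.156, 1])

```text
clock: 30.1
position: [0.4802, -0.3138, 0.047]
tool_rot: [-0.058, 0.998, -0.001, 0.001]
contact_force: [-0.5, 0.8, 0.5]
opening: 0.996
grasp_force: 0.0
```

Request:
play_rows(increments=[0, 0, 0, 0, 0, 0, 1, 0, 0, 0, 0, 0, 0, 0, 0, 0, 0, 0, 0, 0, 0, 0, 0, 0, 0, 0, 0, 0, 0, 0, 0, 0, 0, 0, 0, 0, 0, 0, 0, 0, 0, 0, 0, 0, 0, 0, 0, 0, 0])

```text
clock: 30.8
position: [0.479, -0.3131, 0.0455]
tool_rot: [-0.058, 0.998, -0.0, -0.0]
contact_force: [-1.5, 0.8, 1.6]
opening: 0.665
grasp_force: 30.0
```

The grip is slightly high on c, so I regrip 5 mm lower.

Request:
play_rows(increments=[0, 0, 0, 0, 0, 0, 1, 0, 0, 0, 0, 0, 0, 1, 0, 0, 0, 0, 0, 0.003, 1, 0, 0, 0, 0, 0, 0.005, 1, 0, 0, 0, 0, 0, 0.005, 0, 0, 0, 0, 0, 0, 0.005, 0, 0, 0, 0, 0, 0, 0.005, 0, 0, 0, 0, 0, 0, 0.005, 0, 0, 0, 0, 0, 0, 0.005, 0, 0, 0, 0, 0, 0, 0.005, 0])

```text
clock: 31.8
position: [0.4793, -0.3133, 0.0406]
tool_rot: [-0.058, 0.998, -0.001, 0.0]
contact_force: [0.1, 0.0, 0.2]
opening: 0.666
grasp_force: 30.0
```

Request:
play_rows(increments=[0, 0, 0, 0, 0, -0.006, 0, 0, 0, 0, 0, 0, -0.014, 0, 0, 0, 0, 0.03, 0, -0.016, 0, 0, 0, 0, 0.07, 0, -0.016, 0, 0, 0, 0, 0.1, 0, -0.02, 0, 0, 0, 0, 0.11, 0, -0.05, 0, 0, 0, 0, 0.11, 0.03, -0.085, 0, 0, 0, 0, 0.1, 0.07, -0.11, 0, 0, 0, 0, 0.09, 0.11, -0.11, 0, 0, 0, 0, 0.08, 0.15, -0.11, 0])

```text
clock: 32.8
position: [0.3829, -0.1726, 0.1521]
tool_rot: [-0.057, 0.998, -0.002, 0.001]
contact_force: [1.1, 0.6, -2.4]
opening: 0.664
grasp_force: 30.0
```

```bash
python3 g.py 497 296 185 152; python3 - <<'E'
from h import *
im,d,c=grab("wrist"); np.savez("pics/w6.npz",im=im,d=d,K=c[0],R=c[1],o=c[2]); print(c[2])
E
python3 l3.py w6
```

```text
t 32.8 pos [ 382.9 -172.6  152.1] turn [-0.0036  0.0028  0.0267]
152.0 [-0.1666  0.4526 -0.0011]
[ 0.29943183 -0.18133373  0.29638852]
cream [319. 315.] [ 0.3747 -0.1749  0.15  ] [0.144  0.15   0.1522] [ 378.7 -176.4   66.4   55.6    7. ]
cream [321. 228.] [ 0.345  -0.1773  0.1353] [0.1267 0.1353 0.1424] [ 345.  -177.    62.     4.9  -83.5]
bright [309. 269.] [ 0.3572 -0.1811  0.1493] [0.1434 0.1493 0.1513] [ 364.9 -174.5   48.    26.8  -83.5]
board [324. 332.] [ 0.3821 -0.1714  0.15  ] [0.1488 0.15   0.151 ] [ 382.1 -172.3   58.4   43.5    6.7]
grey [240. 310.] [ 0.3793 -0.2055  0.1443] [0.0116 0.1443 0.1886] [ 380.5 -197.6  176.2   76.2  -83.4]
red [468. 317.] [ 0.431  -0.0616  0.0267] [0.008  0.0267 0.0293] [426.4 -68.  113.1  36.4  52.3]
```

Request:
play_rows(increments=[0, 0, 0.01, -0.016, 0.045, 0, 0, 0, 0, 0.02, -0.033, 0.09, 0, 0, 0, 0, 0.027, -0.05, 0.135, 0, 0, 0, 0, 0.027, -0.066, 0.18, 0, 0, 0, 0, 0.027, -0.083, 0.225, 0, 0, 0, 0, 0.027, -0.1, 0.27, 0, 0, 0, 0, 0.027, -0.116, 0.315, 0, 0, 0, 0, 0.027, -0.133, 0.36, 0, 0, 0, 0, 0.027, -0.15, 0.405, 0, 0, 0, 0, 0.027, -0.167, 0.452, 0, 0])

```text
clock: 33.85
position: [0.4966, 0.2967, 0.1504]
tool_rot: [-0.044, 0.999, -0.001, 0.0]
contact_force: [1.7, 0.4, -1.3]
opening: 0.665
grasp_force: 30.0
```

Request:
play_rows(increments=[0, 0, 0, 0, 0, 0.03, 0, 0, 0, 0, 0, 0, 0.06, 0, 0, 0, 0, 0, 0, 0.06, 0, 0, 0, 0, 0, 0, 0.06, 0, 0, 0, 0, 0, 0, 0.06, 0, 0, 0, 0, 0, 0, 0.06, 0])

```text
clock: 34.45
position: [0.4977, 0.2948, 0.0918]
tool_rot: [-0.044, 0.999, -0.0, 0.002]
contact_force: [0.1, 1.2, -2.6]
opening: 0.665
grasp_force: 30.0
```

```bash
python3 g.py 497.5 295.2 185.2 90 72.5; python3 - <<'E'
from h import *
im,d,c=grab("wrist"); np.savez("pics/w7.npz",im=im,d=d,K=c[0],R=c[1],o=c[2]); save("w7.png",im)
E
python3 l3.py w7
```

```text
t 34.45 pos [497.7 294.8  91.8] turn [-0.0003  0.0034 -0.0031]
90.0 [0.0002 0.0004 0.0018]
72.5 [0.0003 0.0004 0.0193]
cream [331. 202.] [0.46   0.2964 0.0212] [0.0099 0.0212 0.0442] [461.4 292.7  63.7  14.1 -85. ]
cream [335. 267.] [0.4721 0.2998 0.089 ] [0.0099 0.089  0.0916] [475.1 296.7 102.8  70.5   5.2]
bright [342. 266.] [0.4706 0.2999 0.0896] [0.0832 0.0896 0.092 ] [469.4 300.   49.6  14.6 -77. ]
board [322. 327.] [0.4948 0.294  0.0897] [0.0885 0.0897 0.0907] [497.  295.1  58.5  43.4   5.2]
board [324. 186.] [0.4508 0.2924 0.0105] [0.0092 0.0105 0.0117] [474.2 293.8 119.6  91.6 -85. ]
grey [203. 349.] [0.4924 0.2562 0.1154] [0.082  0.1154 0.1358] [490.2 255.5  44.2  16.2 -15.5]
grey [351. 280.] [0.4699 0.3053 0.0897] [0.0287 0.0897 0.128 ] [484.1 308.7  92.3  81.6 -85.1]
```

View pics/w7.png

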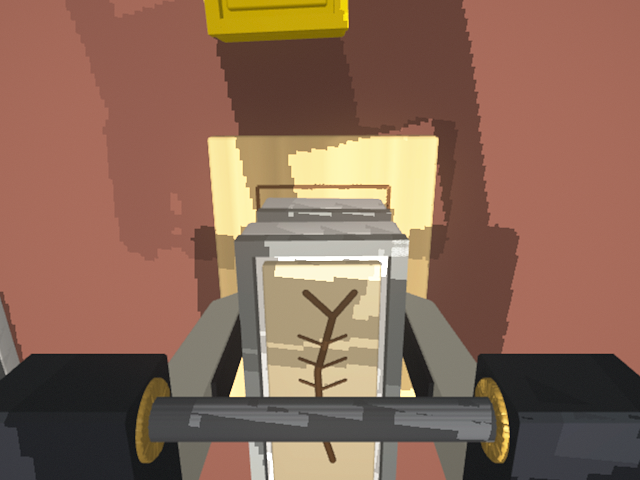

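c hangs centred over b, which sits inside the outline with its near end at (323,205), so I lower it.

Request:
play_rows(increments=[0, 0.003, 0, 0, 0, 0.006, 0, 0, 0.003, 0, 0, 0, 0.011, 0, 0, 0.003, 0, 0, 0, 0.015, 0, 0, 0.003, 0, 0, 0, 0.018, 0, 0, 0.003, 0, 0, 0, 0.019, 0, 0, 0.003, 0, 0, 0, 0.019, 0])

```text
clock: 35.1
position: [0.4961, 0.2946, 0.0726]
tool_rot: [-0.044, 0.999, -0.001, -0.001]
contact_force: [-5.4, -3.3, 12.9]
opening: 0.669
grasp_force: 30.0
```

```bash
python3 g.py 497.5 295.2 185.2 72.5
```

```text
t 35.1 pos [496.1 294.6  72.6] turn [-0.0016 -0.0029 -0.002 ]
72.5 [-0.0014  0.0005  0.0001]
```

Request:
play_rows(increments=[0, 0, 0, 0, 0, -0.001, 0, 0, 0, 0, 0, 0, -0.001, 1, 0, 0, 0, 0, 0, -0.001, 1, 0, 0, 0, 0, 0, -0.001, 1, 0, 0, 0, 0, 0, -0.001, 1, 0, 0, 0, 0, 0, -0.03, 1, 0, 0, 0, 0, 0, -0.07, 1, 0, 0, 0, 0, 0, -0.09, 1, 0, 0, 0, 0, 0, -0.09, 1, 0, 0, 0, 0, 0, -0.09, 1])

```text
clock: 36.1
position: [0.4966, 0.2949, 0.1606]
tool_rot: [-0.044, 0.999, -0.001, -0.001]
contact_force: [0.5, -0.1, -0.5]
opening: 1.005
grasp_force: 0.0
```

```bash
python3 g.py 573.1 79 187.7 160 110; python3 chk.py
```

```text
t 36.1 pos [496.6 294.9 160.6] turn [-0.0011 -0.0026 -0.046 ]
160.0 [-0.0571 -0.2218  0.0007]
110.0 [-0.0573 -0.2217  0.0507]
36.1 [0.4966 0.2949 0.1606]
top 0.0196 [608.2  84.  121.1  61.4   7.7]
```

Request:
play_rows(increments=[0, 0, -0.02, -0.01, -0.04, 0, 1, 0, 0, -0.046, -0.021, -0.08, 0, 1, 0, 0, -0.046, -0.031, -0.12, 0, 1, 0, 0, -0.046, -0.042, -0.16, 0.01, 1, 0, 0, -0.046, -0.052, -0.2, 0.03, 1, 0, 0, -0.046, -0.057, -0.222, 0.05, 1, 0, 0, -0.046, -0.057, -0.222, 0.05, 1, 0, 0, -0.046, -0.057, -0.222, 0.05, 1, 0, 0, -0.046, -0.057, -0.222, 0.05, 1])

```text
clock: 37.1
position: [0.5726, 0.0798, 0.111]
tool_rot: [-0.067, 0.998, -0.0, -0.002]
contact_force: [0.2, -0.2, -0.2]
opening: 0.998
grasp_force: 0.0
```

```bash
python3 g.py 573.1 79 187.7 110 25; python3 chk.py;python3 - <<'E'
from h import *
im,d,c=grab("top"); P=cloud(d,c); m=((P[...,2]>.05)&(P[...,2]<.09)&(np.hypot(P[...,0]-.52,P[...,1]-.3)<.12)).astype(np.uint8)
q=max(cv2.findContours(m,cv2.RETR_EXTERNAL,cv2.CHAIN_APPROX_NONE)[0],key=cv2.contourArea)
print("c on stack",rect(c,q,.071),np.nanmedian(P[m>0],0))
E
```

```text
t 37.1 pos [572.6  79.8 111. ] turn [-0.0006 -0.0032  0.0007]
110.0 [-0.0004 -0.0008  0.001 ]
25.0 [-0.0006 -0.0008  0.086 ]
37.1 [0.5726 0.0798 0.111 ]
wrist 0.0207 [601.9  82.2 132.8  62.9   7.7]
c on stack [521.5 304.5 132.1  51.6   4.8] [0.53997002 0.31435505 0.06972888]
```

Request:
play_rows(increments=[0, 0, 0, 0, -0.0003, 0.03, 1, 0, 0, 0, 0, -0.0003, 0.06, 1, 0, 0, 0, 0, -0.0003, 0.078, 1, 0, 0, 0, 0, -0.0003, 0.086, 1, 0, 0, 0, 0, -0.0003, 0.086, 0, 0, 0, 0, 0, -0.0003, 0.086, 0, 0, 0, 0, 0, -0.0003, 0.086, 0, 0, 0, 0, 0, -0.0003, 0.086, 0, 0, 0, 0, 0, -0.0003, 0.086, 0, 0, 0, 0, 0, -0.0003, 0.086, 0])

```text
clock: 38.25
position: [0.5734, 0.0783, 0.026]
tool_rot: [-0.067, 0.998, -0.001, -0.001]
contact_force: [-1.0, 0.6, 6.1]
opening: 0.665
grasp_force: 30.0
```

Request:
play_rows(increments=[0, 0, 0, 0, 0, -0.03, 0, 0, 0, 0, 0, 0, -0.06, 0, 0, 0, 0, 0, 0, -0.09, 0, 0, 0, 0, 0, 0, -0.09, 0, 0, 0, 0, 0, 0, -0.09, 0])

```text
clock: 38.75
position: [0.5728, 0.0784, 0.1148]
tool_rot: [-0.067, 0.998, -0.001, -0.001]
contact_force: [0.3, -0.8, -2.1]
opening: 0.663
grasp_force: 30.0
```

```bash
python3 g.py 380 -322.7 186.6 119 58
```

```text
t 38.75 pos [572.8  78.4 114.8] turn [-0.0011 -0.0025  0.019 ]
119.0 [ 0.2448 -0.3717 -0.0032]
58.0 [ 0.2446 -0.3716  0.0578]
```

Request:
play_rows(increments=[0, 0, 0.01, 0.025, -0.038, 0, 0, 0, 0, 0.019, 0.05, -0.076, 0, 0, 0, 0, 0.019, 0.075, -0.114, 0, 0, 0, 0, 0.019, 0.1, -0.152, 0, 0, 0, 0, 0.019, 0.125, -0.19, 0, 0, 0, 0, 0.019, 0.15, -0.228, 0, 0, 0, 0, 0.019, 0.175, -0.266, 0, 0, 0, 0, 0.019, 0.2, -0.304, 0, 0, 0, 0, 0.019, 0.225, -0.342, 0, 0, 0, 0, 0.019, 0.2448, -0.3717, 0, 0])

```text
clock: 39.75
position: [0.3779, -0.3238, 0.114]
tool_rot: [-0.057, 0.998, 0.001, -0.002]
contact_force: [0.9, -0.9, -1.6]
opening: 0.664
grasp_force: 30.0
```

Request:
play_rows(increments=[0, 0, 0, 0, 0, 0.03, 0, 0, 0, 0, 0, 0, 0.058, 0, 0, 0, 0, 0, 0, 0.058, 0, 0, 0, 0, 0, 0, 0.058, 0, 0, 0, 0, 0, 0, 0.058, 0])

```text
clock: 40.25
position: [0.3804, -0.3229, 0.0586]
tool_rot: [-0.058, 0.998, -0.001, -0.001]
contact_force: [0.4, 0.4, -1.7]
opening: 0.668
grasp_force: 30.0
```

```bash
python3 g.py 477 -311.4 186.6 58 38; python3 -c "
from h import *
im,d,c=grab('wrist'); np.savez('pics/w8.npz',im=im,d=d,K=c[0],R=c[1],o=c[2])"; python3 l3.py w8
```

```text
t 40.25 pos [ 380.4 -322.9   58.6] turn [-0.0016 -0.0026  0.0008]
58.0 [-0.0972  0.0002  0.0003]
38.0 [-0.0973  0.0003  0.0203]
cream [221. 315.] [ 0.3762 -0.361   0.0583] [0.043  0.0583 0.0734] [ 376.6 -362.8   24.5   12.3  -16.9]
cream [320. 320.] [ 0.3767 -0.3243  0.0532] [0.0471 0.0532 0.0555] [ 378.9 -322.9   64.5   62.5    6.6]
cream [322. 238.] [ 0.3466 -0.3264  0.0414] [0.0353 0.0414 0.046 ] [ 346.4 -326.2   61.4    3.7  -83.4]
bright [327. 309.] [ 0.3632 -0.3183  0.0529] [0.0466 0.0529 0.0556] [ 379.5 -326.3   64.9   55.2    6.9]
board [322. 331.] [ 0.3807 -0.3224  0.0532] [0.052  0.0532 0.0543] [ 382.8 -322.2   56.7   43.3    6.6]
grey [320. 316.] [ 0.3677 -0.3283  0.0552] [0.0402 0.0552 0.0992] [ 375.  -323.1  122.8   69.3  -83.4]
```

Request:
play_rows(increments=[0, 0, 0, -0.025, 0, 0, 0, 0, 0, 0, -0.055, 0, 0, 0, 0, 0, 0, -0.08, 0, 0, 0, 0, 0, 0, -0.0972, 0, 0, 0, 0, 0, 0, -0.0972, 0, 0, 0, 0, 0, 0, -0.0972, 0, 0.006, 0, 0, 0, 0, -0.0972, 0, 0.012, 0, 0, 0, 0, -0.0972, 0, 0.017, 0, 0, 0, 0, -0.0972, 0, 0.0205, 0, 0, 0, 0, -0.0972, 0, 0.0205, 0])

```text
clock: 41.3
position: [0.4756, -0.3115, 0.0379]
tool_rot: [-0.057, 0.998, -0.0, -0.002]
contact_force: [-4.1, 1.4, 6.6]
opening: 0.667
grasp_force: 30.0
```

```bash
python3 g.py 477 -311.4 186.6 38
```

```text
t 41.3 pos [ 475.6 -311.5   37.9] turn [-0.0003 -0.0038 -0.0004]
38.0 [-0.0014 -0.0001 -0.0001]
```

Request:
play_rows(increments=[0, 0, 0, 0, 0, 0, 1, 0, 0, 0, 0, 0, 0, 1, 0, 0, 0, 0, 0, 0, 1, 0, 0, 0, 0, 0, 0, 1, 0, 0, 0, 0.03, 0, -0.01, 1, 0, 0, 0, 0.06, 0, -0.05, 1, 0, 0, 0, 0.07, 0, -0.1, 0.5, 0, 0, 0, 0.07, 0, -0.15, 0, 0, 0, 0, 0.07, 0, -0.2, 0, 0, 0, 0, 0.07, 0, -0.25, 0])

```text
clock: 42.3
position: [0.4072, -0.3191, 0.2887]
tool_rot: [-0.057, 0.998, -0.001, -0.001]
contact_force: [1.4, -0.1, -0.9]
opening: 0.705
grasp_force: 0.0
```

Request:
play_rows(increments=[0, 0, 0, 0, 0, -0.012, 0, 0, 0, 0, 0, 0, -0.012, 0, 0, 0, 0, 0, 0, -0.012, 0])

```text
clock: 42.6
position: [0.4072, -0.3188, 0.2969]
tool_rot: [-0.058, 0.998, 0.0, -0.002]
contact_force: [-0.0, 0.4, -0.4]
opening: 0.448
grasp_force: 0.0
```

```bash
python3 g.py 556 -302.5 186.6 300 274; python3 chk.py
```

```text
t 42.6 pos [ 407.2 -318.8  296.9] turn [ 0.0008 -0.0041  0.0002]
300.0 [-0.1496 -0.001  -0.0037]
274.0 [-0.1497 -0.001   0.0223]
42.6 [ 0.4072 -0.3188  0.2969]
top 0.0316 [ 537.2 -334.5  111.    46.3    6.5]
wrist 0.0248 [ 639.8 -606.2   91.8   86.3   84.1]
```

The top view places d about 30 mm off the seat, so it may have been knocked. I take a look.

```bash
python3 - <<'E'
from h import *
im,d,c=grab("top"); im2,_,_=grab("scene"); im3,d3,c3=grab("wrist"); np.savez("pics/w9.npz",im=im3,d=d3,K=c3[0],R=c3[1],o=c3[2])
a=cv2.resize(im[150:330,420:560],(311,400)); b=cv2.resize(im2[270:430,90:300],(489,373)); 
C=np.zeros((400,800,3),np.uint8); C[:400,:311]=a; C[:373,311:]=b; save("c9.png",C)
for q in contours(im,(15,15,130),(40,90,255),300,3000):
    P=cloud(d,c); m=np.zeros((480,640),np.uint8); cv2.drawContours(m,[q],-1,1,-1); z=np.nanmedian(P[m>0][:,2]); print(z.round(4),rect(c,q,z))
E
```

```text
0.0316 [ 537.6 -334.9  110.3   46.     6.2]
0.0133 [774.1 142.9  75.5  74.9 -30.8]
```

View pics/c9.png

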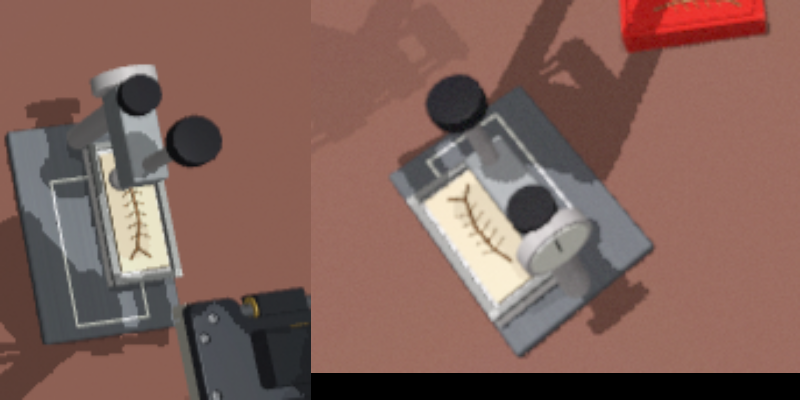

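Yes: d now lies 27 mm towards the post and about 29 mm to −y, still flat on the plate. I regrip it near its robot end and carry it back to the seat.

```bash
python3 g.py 435 -348.2 186.3 110 39; python3 l3.py w9 | grep -v grey
```

```text
t 42.85 pos [ 407.2 -318.8  296.7] turn [ 0.0018 -0.0048  0.0053]
110.0 [-0.0251 -0.0327  0.1865]
39.0 [-0.0254 -0.0328  0.2575]
cream [379. 328.] [ 0.3963 -0.2996  0.3056] [0.2806 0.3056 0.3247] [ 398.5 -296.2   36.4   15.9   18.7]
cream [285. 315.] [ 0.4862 -0.3355  0.0342] [0.0207 0.0342 0.3278] [ 537.6 -348.5  178.9  125.8   27.1]
bright [296. 306.] [ 0.5141 -0.327   0.0327] [0.0267 0.0327 0.0352] [ 538.9 -337.3  128.7   61.4    6.4]
red [536. 253.] [ 0.4402 -0.0928  0.027 ] [0.0188 0.027  0.0295] [441.3 -90.9 141.5  62.   63.6]
```

Request:
play_rows(increments=[0, 0, 0, -0.01, -0.01, 0, 1, 0, 0, 0, -0.02, -0.02, 0.02, 1, 0, -0.004, 0.005, -0.025, -0.032, 0.06, 1, 0, -0.004, 0.005, -0.025, -0.0325, 0.1, 1, 0, -0.004, 0.005, -0.025, -0.0325, 0.14, 1, 0, -0.004, 0.005, -0.025, -0.0325, 0.17, 1, 0, -0.004, 0.005, -0.025, -0.0325, 0.186, 1, 0, -0.004, 0.005, -0.025, -0.0325, 0.186, 1, 0, -0.004, 0.005, -0.025, -0.0325, 0.186, 1, 0, -0.004, 0.005, -0.025, -0.0325, 0.186, 1])

```text
clock: 43.85
position: [0.4364, -0.3497, 0.1136]
tool_rot: [-0.055, 0.998, -0.001, 0.001]
contact_force: [0.7, 0.1, -0.3]
opening: 0.994
grasp_force: 0.0
```

```bash
python3 g.py 435 -348.2 186.3 39;python3 g.py 489.8 -342.3 186.3 39; python3 -c "
from h import *
im,d,c=grab('wrist'); np.savez('pics/w10.npz',im=im,d=d,K=c[0],R=c[1],o=c[2])"; python3 l3.py w10
```

```text
t 43.85 pos [ 436.4 -349.7  113.6] turn [-0.0028  0.0023  0.0004]
39.0 [0.0014 0.0018 0.0746]
t 43.85 pos [ 436.4 -349.7  113.6] turn [-0.0028  0.0023  0.0004]
39.0 [-0.0538  0.0016  0.0747]
cream [170. 326.] [ 0.4336 -0.4044  0.122 ] [0.0981 0.122  0.1383] [ 436.3 -404.7   45.1   12.1  -36.5]
cream [359. 305.] [ 0.4728 -0.3274  0.0136] [0.012  0.0136 0.0251] [ 488.7 -324.8   97.2   97.1  -83.7]
grey [385. 334.] [ 0.4642 -0.3189  0.0328] [0.012  0.0328 0.154 ] [ 470.3 -291.7  167.5   98.6  -83.6]
```

Request:
play_rows(increments=[0, 0, 0, 0, 0.0016, 0.03, 1, 0, 0, 0, 0, 0.0016, 0.06, 1, 0, 0, 0, 0, 0.0016, 0.0735, 1, 0, 0, 0, -0.02, 0.0016, 0.0735, 1, 0, 0, 0, -0.04, 0.0016, 0.0735, 1, 0, 0, 0, -0.0535, 0.0016, 0.0735, 1, 0, 0, 0, -0.0535, 0.0016, 0.0735, 1, 0, 0, 0, -0.0535, 0.0016, 0.0735, 0, 0, 0, 0, -0.0535, 0.0016, 0.0735, 0, 0, 0, 0, -0.0535, 0.0016, 0.0735, 0])

```text
clock: 44.9
position: [0.4881, -0.3416, 0.0392]
tool_rot: [-0.055, 0.998, -0.0, 0.0]
contact_force: [-0.8, -0.3, 0.6]
opening: 0.792
grasp_force: 0.0
```

Request:
play_rows(increments=[0, 0, 0, 0, 0, 0, 0, 0, 0, 0, 0, 0, 0, 0, 0, 0, 0, 0, 0, 0, 0])

```text
clock: 45.2
position: [0.4884, -0.3418, 0.0392]
tool_rot: [-0.055, 0.998, -0.001, 0.0]
contact_force: [-0.9, -1.2, 1.3]
opening: 0.666
grasp_force: 30.0
```

```bash
python3 g.py 460.3 -313.4 186.6 48 40
```

```text
t 45.2 pos [ 488.4 -341.8   39.2] turn [-0.0012  0.0006 -0.005 ]
48.0 [ 0.0248  0.0313 -0.0089]
40.0 [ 0.0248  0.0313 -0.0009]
```

Request:
play_rows(increments=[0, 0, 0, 0, 0, -0.004, 0, 0, 0, 0, 0, 0, -0.008, 0, 0, 0, 0, 0.015, 0.005, -0.008, 0, 0, 0, -0.005, 0.025, 0.018, -0.008, 0, 0, 0, -0.005, 0.0265, 0.0313, -0.008, 0, 0, 0, -0.005, 0.0265, 0.0313, -0.008, 0, 0, 0, -0.005, 0.0265, 0.0313, -0.004, 0, 0, 0, -0.005, 0.0265, 0.0313, 0, 0, 0, 0, -0.005, 0.0265, 0.0313, 0.001, 0, 0, 0, -0.005, 0.0265, 0.0313, 0.001, 0])

```text
clock: 46.2
position: [0.46, -0.3141, 0.0389]
tool_rot: [-0.058, 0.998, -0.001, 0.001]
contact_force: [-1.7, 2.0, 8.5]
opening: 0.665
grasp_force: 30.0
```

Request:
play_rows(increments=[0, 0, 0, 0, 0, 0, 1, 0, 0, 0, 0, 0, 0, 1, 0, 0, 0, 0, 0, 0, 1, 0, 0, 0, 0, 0, 0, 1, 0, 0, 0, 0.03, 0, -0.01, 1, 0, 0, 0, 0.05, 0, -0.05, 1, 0, 0, 0, 0.05, 0, -0.1, 0.5, 0, 0, 0, 0.05, 0, -0.15, 0, 0, 0, 0, 0.05, 0, -0.2, 0, 0, 0, 0, 0.05, 0, -0.25, 0])

```text
clock: 47.2
position: [0.4087, -0.3186, 0.2901]
tool_rot: [-0.058, 0.998, -0.001, 0.001]
contact_force: [0.4, 0.4, -0.1]
opening: 0.708
grasp_force: 0.0
```

Request:
play_rows(increments=[0, 0, 0, 0, 0, -0.01, 0, 0, 0, 0, 0, 0, -0.01, 0, 0, 0, 0, 0, 0, -0.01, 0])

```text
clock: 47.5
position: [0.4086, -0.3183, 0.2963]
tool_rot: [-0.058, 0.998, 0.0, -0.0]
contact_force: [0.1, -0.1, -0.4]
opening: 0.447
grasp_force: 0.0
```

```bash
python3 g.py 556 -302.5 186.6 300 274; python3 - <<'E'
from h import *
for n in("top","wrist"):
    im,d,c=grab(n); P=cloud(d,c); m=((P[...,2]>.026)&(P[...,2]<.045)&(np.hypot(P[...,0]-.51,P[...,1]+.31)<.1)).astype(np.uint8)
    q=max(cv2.findContours(m,cv2.RETR_EXTERNAL,cv2.CHAIN_APPROX_NONE)[0],key=cv2.contourArea)
    print(n,rect(c,q,.032),np.nanpercentile(P[m>0][:,2],[5,50,95]))
E
```

```text
t 47.5 pos [ 408.6 -318.3  296.3] turn [ 0.0009 -0.0002  0.0001]
300.0 [-0.1483 -0.0012 -0.0038]
274.0 [-0.1483 -0.0012  0.0222]
top [ 510.1 -306.1  130.2   65.5    6. ] [0.02780503 0.03199084 0.03560113]
wrist [ 510.7 -308.4  133.7   62.4    6.2] [0.02712415 0.03292406 0.03531599]
```

d is back on the seat at about (509.5,-308). Next I press.

Request:
play_rows(increments=[0, 0, 0, -0.03, 0, -0.005, 0, 0, 0, 0, -0.07, -0.001, -0.005, 0, 0, 0, 0, -0.11, -0.001, -0.005, 0, 0, 0, 0, -0.14, -0.001, -0.005, 0, 0, 0, 0, -0.148, -0.001, -0.005, 0, 0, 0, 0, -0.148, -0.001, 0.01, 0, 0, 0, 0, -0.148, -0.001, 0.02, 0, 0, 0, 0, -0.148, -0.001, 0.02, 0, 0, 0, 0, -0.148, -0.001, 0.02, 0, 0, 0, 0, -0.148, -0.001, 0.02, 0])

```text
clock: 48.6
position: [0.5559, -0.3033, 0.2788]
tool_rot: [-0.057, 0.998, -0.001, 0.001]
contact_force: [0.1, 0.5, -0.0]
opening: 0.002
grasp_force: 0.0
```

```bash
python3 g.py 556 -302.5 186.6 272 206; python3 - <<'E'
from h import *
im,d,c=grab("top"); P=cloud(d,c); m=((P[...,2]>.026)&(P[...,2]<.045)&(np.hypot(P[...,0]-.51,P[...,1]+.31)<.1)).astype(np.uint8)
q=max(cv2.findContours(m,cv2.RETR_EXTERNAL,cv2.CHAIN_APPROX_NONE)[0],key=cv2.contourArea); print(rect(c,q,.032))
E
```

```text
t 48.6 pos [ 555.9 -303.3  278.8] turn [-0.0018  0.0017 -0.0005]
272.0 [-0.0001  0.0008  0.0068]
206.0 [-0.      0.0009  0.0728]
[ 510.2 -306.3  130.3   64.7    6.4]
```

Request:
play_rows(increments=[0, 0, 0, 0, 0.001, 0.014, 0, 0, 0, 0, 0, 0.001, 0.025, 0, 0, 0, 0, 0, 0.001, 0.036, 0, 0, 0, 0, 0, 0.001, 0.047, 0, 0, 0, 0, 0, 0.001, 0.056, 0, 0, 0, 0, 0, 0.001, 0.063, 0, 0, 0, 0, 0, 0.001, 0.067, 0, 0, 0, 0, 0, 0.001, 0.07, 0, 0, 0, 0, 0, 0.001, 0.072, 0, 0, 0, 0, 0, 0.001, 0.073, 0])

```text
clock: 49.65
position: [0.5566, -0.3024, 0.2063]
tool_rot: [-0.058, 0.998, -0.001, 0.001]
contact_force: [-0.3, -1.7, 12.6]
opening: 0.006
grasp_force: 5.9
```

Request:
play_rows(increments=[0, 0, 0, 0, 0, 0.001, 0, 0, 0, 0, 0, 0, 0.001, 0, 0, 0, 0, 0, 0, 0.001, 0, 0, 0, 0, 0, 0, 0.001, 0])

```text
clock: 50.05
position: [0.5566, -0.3024, 0.2059]
tool_rot: [-0.058, 0.998, -0.002, 0.001]
contact_force: [-1.1, -0.9, 12.6]
opening: 0.008
grasp_force: 6.1
```

The foot rests on d's lid at 12.6 N. I let it rise and return for the case.

Request:
play_rows(increments=[0, 0, 0, 0, 0, -0.016, 0, 0, 0, 0, 0, 0, -0.032, 0, 0, 0, 0, 0, 0, -0.05, 0, 0, 0, 0, 0, 0, -0.07, 0, 0, 0, 0, 0.01, 0, -0.097, 0, 0, 0, 0, 0.04, 0, -0.097, 1, 0, 0, 0, 0.08, 0, -0.097, 1, 0, 0, 0, 0.12, 0, -0.097, 1, 0, 0, 0, 0.15, 0, -0.097, 1, 0, 0, 0, 0.15, 0, -0.097, 1])

```text
clock: 51.05
position: [0.4036, -0.318, 0.2998]
tool_rot: [-0.056, 0.998, 0.001, -0.001]
contact_force: [0.2, 0.7, 0.3]
opening: 0.387
grasp_force: 0.0
```

Request:
play_rows(increments=[0, 0, 0, 0, 0, 0.04, 1, 0, 0, 0, 0, 0, 0.08, 1, 0, 0, 0, 0, 0, 0.12, 1, 0, 0, 0, 0, 0, 0.16, 1, 0, 0, 0, 0, 0, 0.18, 1, 0, 0, 0, 0, 0, 0.18, 1, 0, 0, 0, 0, 0, 0.18, 1])

```text
clock: 51.75
position: [0.4075, -0.3187, 0.1206]
tool_rot: [-0.058, 0.998, 0.0, 0.0]
contact_force: [0.0, 0.3, 1.1]
opening: 0.976
grasp_force: 0.0
```

```bash
python3 g.py 405 -319.5 186.4 38.5;python3 g.py 480 -311 186.4 38.5; python3 - <<'E'
from h import *
im,d,c=grab("top"); P=cloud(d,c); m=((P[...,2]>.026)&(P[...,2]<.045)&(np.hypot(P[...,0]-.51,P[...,1]+.31)<.1)).astype(np.uint8)
q=max(cv2.findContours(m,cv2.RETR_EXTERNAL,cv2.CHAIN_APPROX_NONE)[0],key=cv2.contourArea); print(rect(c,q,.032))
E
```

```text
t 51.75 pos [ 407.5 -318.7  120.6] turn [0.0008 0.0003 0.004 ]
38.5 [ 0.0026 -0.0006  0.0821]
t 51.75 pos [ 407.5 -318.7  120.6] turn [0.0008 0.0003 0.004 ]
38.5 [-0.0729 -0.0008  0.0821]
[ 510.1 -306.   130.2   65.3    6.3]
```

Request:
play_rows(increments=[0, 0, 0, 0, 0, 0.03, 1, 0, 0, 0, 0, 0, 0.06, 1, 0, 0, 0, 0, 0, 0.082, 1, 0, 0, 0, -0.01, -0.001, 0.082, 1, 0, 0, 0, -0.04, -0.001, 0.082, 1, 0, 0, 0, -0.065, -0.001, 0.082, 1, 0, 0, 0, -0.073, -0.001, 0.082, 1, 0, 0, 0, -0.073, -0.001, 0.082, 1, 0, 0, 0, -0.073, -0.001, 0.082, 1, 0, 0, 0, -0.073, -0.001, 0.082, 1])

```text
clock: 52.8
position: [0.4793, -0.312, 0.0394]
tool_rot: [-0.057, 0.998, -0.0, 0.0]
contact_force: [0.1, -1.0, -0.1]
opening: 0.999
grasp_force: 0.0
```

Request:
play_rows(increments=[0, 0, 0, 0, 0, 0, 0, 0, 0, 0, 0, 0, 0, 0, 0, 0, 0, 0, 0, 0, 0, 0, 0, 0, 0, 0, 0, 0, 0, 0, 0, 0, 0, 0, 0, 0, 0, 0, 0, 0, 0, 0])

```text
clock: 53.4
position: [0.4799, -0.312, 0.039]
tool_rot: [-0.058, 0.998, -0.001, 0.0]
contact_force: [-1.3, -0.2, 0.5]
opening: 0.666
grasp_force: 30.0
```

Request:
play_rows(increments=[0, 0, 0, 0, 0, -0.006, 0, 0, 0, 0, 0, 0, -0.014, 0, 0, 0, 0, 0.03, 0, -0.016, 0, 0, 0, 0, 0.07, 0, -0.016, 0, 0, 0, 0, 0.1, 0, -0.025, 0, 0, 0, 0, 0.11, 0, -0.06, 0, 0, 0, 0, 0.11, 0.03, -0.1, 0, 0, 0, 0, 0.1, 0.07, -0.13, 0, 0, 0, 0, 0.09, 0.11, -0.135, 0, 0, 0, 0, 0.08, 0.15, -0.135, 0])

```text
clock: 54.4
position: [0.3839, -0.1714, 0.1761]
tool_rot: [-0.057, 0.998, -0.002, 0.003]
contact_force: [1.3, -1.3, -2.1]
opening: 0.666
grasp_force: 30.0
```

```bash
python3 g.py 494.5 295 185 170; python3 - <<'E'
from h import *
im,d,c=grab("wrist"); np.savez("pics/w11.npz",im=im,d=d,K=c[0],R=c[1],o=c[2])
im,d,c=grab("top"); P=cloud(d,c); m=((P[...,2]>.05)&(P[...,2]<.09)&(np.hypot(P[...,0]-.52,P[...,1]-.3)<.12)).astype(np.uint8)
q=max(cv2.findContours(m,cv2.RETR_EXTERNAL,cv2.CHAIN_APPROX_NONE)[0],key=cv2.contourArea)
print("c on stack",rect(c,q,.071),np.nanmedian(P[m>0],0))
m=((P[...,2]>.016)&(P[...,2]<.09)&(np.hypot(P[...,0]-.52,P[...,1]-.3)<.12)).astype(np.uint8)
q=max(cv2.findContours(m,cv2.RETR_EXTERNAL,cv2.CHAIN_APPROX_NONE)[0],key=cv2.contourArea); print("all",rect(c,q,.071))
E
python3 l3.py w11|grep cream
```

```text
t 54.4 pos [ 383.9 -171.4  176.1] turn [-0.0044  0.0048  0.0269]
170.0 [-0.163   0.4508  0.0049]
c on stack [522.3 295.9 132.2  67.8   5.5] [0.5215107  0.29674072 0.06958075]
all [522.4 291.9 132.5  76.4   5.1]
cream [320. 321.] [ 0.3808 -0.173   0.1697] [0.1637 0.1697 0.1717] [ 383.4 -174.6   65.2   55.4    6.6]
cream [321. 237.] [ 0.3503 -0.1753  0.1576] [0.1518 0.1576 0.1623] [ 350.3 -174.9   61.4    3.7  -83.4]
```

Request:
play_rows(increments=[0, 0, 0.01, -0.016, 0.045, 0, 0, 0, 0, 0.02, -0.033, 0.09, 0, 0, 0, 0, 0.025, -0.05, 0.135, 0, 0, 0, 0, 0.025, -0.066, 0.18, 0, 0, 0, 0, 0.025, -0.083, 0.225, 0, 0, 0, 0, 0.025, -0.1, 0.27, 0, 0, 0, 0, 0.025, -0.116, 0.315, 0, 0, 0, 0, 0.025, -0.133, 0.36, 0, 0, 0, 0, 0.025, -0.15, 0.405, 0, 0, 0, 0, 0.025, -0.162, 0.45, 0, 0])

```text
clock: 55.5
position: [0.4933, 0.2953, 0.1737]
tool_rot: [-0.045, 0.999, -0.001, 0.001]
contact_force: [0.9, -1.4, -1.1]
opening: 0.666
grasp_force: 30.0
```

Request:
play_rows(increments=[0, 0, 0, 0, 0, 0.03, 0, 0, 0, 0, 0, 0, 0.05, 0, 0, 0, 0, 0, 0, 0.055, 0, 0, 0, 0, 0, 0, 0.055, 0, 0, 0, 0, 0, 0, 0.055, 0, 0, 0, 0, 0, 0, 0.055, 0])

```text
clock: 56.1
position: [0.4935, 0.2934, 0.1199]
tool_rot: [-0.045, 0.999, -0.0, 0.002]
contact_force: [-0.2, 0.0, -1.1]
opening: 0.666
grasp_force: 30.0
```

```bash
python3 g.py 493.1 294.5 185.2 115 99; python3 - <<'E'
from h import *
im,d,c=grab("wrist"); np.savez("pics/w12.npz",im=im,d=d,K=c[0],R=c[1],o=c[2]); print(robot.get_state()["opening"])
E
python3 l3.py w12|grep cream
```

```text
t 56.1 pos [493.5 293.4 119.9] turn [-0.0004  0.0037 -0.0012]
115.0 [0.0003 0.0011 0.0049]
99.0 [0.0003 0.0011 0.0209]
0.6642700599422098
cream [325. 318.] [0.4891 0.294  0.1135] [0.1074 0.1135 0.1156] [492.2 297.4  65.4  55.8   4.8]
cream [331. 193.] [0.4576 0.2972 0.0111] [0.0096 0.0111 0.1002] [459.8 292.6 116.9  60.  -84.9]
```

Request:
play_rows(increments=[0, 0.003, 0, 0, 0.002, 0.006, 0, 0, 0.003, 0, 0, 0.002, 0.012, 0, 0, 0.003, 0, 0, 0.002, 0.016, 0, 0, 0.003, 0, 0, 0.002, 0.019, 0, 0, 0.003, 0, 0, 0.002, 0.0205, 0, 0, 0.003, 0, 0, 0.002, 0.0205, 0])

```text
clock: 56.75
position: [0.4918, 0.2954, 0.0989]
tool_rot: [-0.045, 0.999, -0.001, -0.001]
contact_force: [-4.4, -1.6, 8.2]
opening: 0.665
grasp_force: 30.0
```

```bash
python3 g.py 493.1 294.5 185.2 99
```

```text
t 56.75 pos [491.8 295.4  98.9] turn [-0.0015 -0.0022 -0.0001]
99.0 [-0.0012 -0.001  -0.0001]
```

Landed with 8 N. I release it, rise and back off, then check.

Request:
play_rows(increments=[0, 0, 0, 0, 0, 0, 1, 0, 0, 0, 0, 0, 0, 1, 0, 0, 0, 0, 0, 0, 1, 0, 0, 0, 0, 0, 0, 1, 0, 0, 0, 0, 0, -0.03, 1, 0, 0, 0, 0, 0, -0.07, 1, 0, 0, 0, 0.02, -0.03, -0.1, 1, 0, 0, 0, 0.04, -0.07, -0.12, 1, 0, 0, 0, 0.06, -0.11, -0.12, 1, 0, 0, 0, 0.08, -0.15, -0.12, 1])

```text
clock: 57.75
position: [0.426, 0.138, 0.2191]
tool_rot: [-0.046, 0.999, -0.001, 0.0]
contact_force: [1.3, -1.1, 0.8]
opening: 0.996
grasp_force: 0.0
```

Request:
play_rows(increments=[0, 0, 0, 0.02, -0.04, 0, 1, 0, 0, 0, 0.03, -0.08, 0, 1, 0, 0, 0, 0.04, -0.12, 0, 1, 0, 0, 0, 0.04, -0.16, 0, 1, 0, 0, 0, 0.04, -0.2, 0, 1, 0, 0, 0, 0.04, -0.2, 0, 1, 0, 0, 0, 0.04, -0.2, 0, 1, 0, 0, 0, 0.04, -0.2, 0, 1])

```text
clock: 58.55
position: [0.4042, -0.0628, 0.2184]
tool_rot: [-0.045, 0.999, -0.0, -0.001]
contact_force: [0.1, 1.2, -0.8]
opening: 1.002
grasp_force: 0.0
```

```bash
python3 - <<'E'
from h import *
print(robot.get_state()["clock"])
im,d,c=grab("top"); P=cloud(d,c); n=np.hypot(P[...,0]-.52,P[...,1]-.3)<.12
for lo,hi,z in((.08,.11,.093),(.03,.11,.093)):
    m=((P[...,2]>lo)&(P[...,2]<hi)&n).astype(np.uint8)
    q=max(cv2.findContours(m,cv2.RETR_EXTERNAL,cv2.CHAIN_APPROX_NONE)[0],key=cv2.contourArea); print(rect(c,q,z),np.nanmedian(P[m>0],0).round(4))
im2,d2,c2=grab("scene"); K=cloud(d2,c2); k=K[314:318,150:156]; print("knob z",np.nanmedian(k[...,2]))
C=np.zeros((300,800,3),np.uint8); C[:,:400]=cv2.resize(im[180:330,100:300],(400,300)); C[:,400:]=cv2.resize(im2[130:280,330:530],(400,300)); save("fin.png",C)
E
```

```text
58.55
[522.  297.5 131.6  66.1   4.9] [0.5212 0.2984 0.0917]
[521.3 290.9 134.1  79.1   4.9] [0.5211 0.2923 0.0911]
knob z 0.2495258949279054
```

View pics/fin.png

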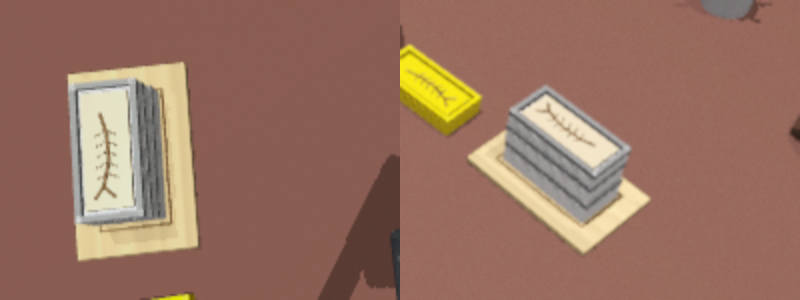

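The column stands square over the outline with b, c and d in order, and the foot is up with the knob at 250 mm. Handing in.

```bash
python3 -c "
from workcell import robot
print(robot.sign_off())"
```

```text
the job is handed in; nothing more can be done
None
```

The three cases present (34, 28 and 22 mm; the 40 mm case was absent) were each gauged and stacked tallest-first in one square column on the board, with the foot up and the bystanders not touched, and the job was handed in at about 58.6 s with no verdict returned.

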